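# Kickstand check: keep the hub in, flip the stand, hold the frame upright

### The arm

A 6-joint arm with a two-finger parallel gripper is mounted at the origin on a cart in front of the work surface, level with it; the furniture and walls round the work are solid. World frame = base frame: x ahead of the robot, y to its left, z up, the work surface at z = 0. Lengths are in mm, angles in degrees, forces in N, time in s.
With the tool pointing down it reaches from about 425 to 950 mm from the base axis. Payload 3.5 kg.
Tool frame: the origin (TCP) lies midway between the tips of the shut fingers; the grasp point (between the pads) lies env.hold_point_z behind it (env.hold_point_z is the distance from the TCP to the grasp point, in mm); x points along the fingers, y is the direction in which the jaws open and shut, and the axes are right-handed (so a half turn about x gives the same grasp; the last joint's range is limited). The gripper opens to 85 mm and grips with 20 to 120 N. Pads are 22 mm wide; open, the fingers measure 114 mm over their backs; the gripper's body (76 mm by 85 mm) begins 54 mm behind the grasp point. The pads swing forward as they close: fully open they stand 13 mm farther back than shut.
Start: joints at [60.619, 16.404, 90.338, -0, 73.258, -8.594], TCP at [239.516, 631.061, 231.325] pointing down, gripper open.
Joint ranges: [-158.93, 158.93], [-51.34, 127.21], [12.03, 142.37], [-87.48, 267.48], [13.55, 161.25], [-162.69, 162.69]. Speed limits (degrees/s): [159.86, 159.86, 180, 180, 180, 180].

### API

Orientations are given as a 3x3 rotation matrix whose columns are the frame's x, y, z axes.
In Python, from station import env, viewer gives the robot as it stands.
- The arm moves only by the tool jog_arm, never from a script. Its arguments are lists of equal length, an entry for each row: "dp": the shift along the world's x, y, z normalised to -1 to 1, where 1 is 0.2 m, a list of three; "turn": the turn, a rotation vector about the world's x, y, z normalised to -1 to 1, where 1 is 180 degrees, a list of three. A call has exactly 8 rows; each row shifts and turns the commanded pose from where the row before left it; what a row does not reach is not made up. A row lasts 1/10 s, in which the tool goes at most 50 mm and 8.59 degrees, less where a joint would pass 70% of its speed; a pose out of reach is approached as far as the arm can. A call with a number of a shift or a turn outside -1 to 1 is refused whole. A call with a gripper value outside its range is refused whole. "claw" is the gripper command: -1 is fully open, 1 is shut, values between are in proportion, set as the call begins (left out, the last holds). The fingers move at their own pace and stop on an object; the grip force is fixed at half the most. Time passes only in rows, so rows that do not move let the fingers close, or fill a call up. It gives the time, the measured TCP pose, the force and the opening at its end, in the units of the state.
- env.state(): the state, without advancing time (a new reading comes with each control period).
- viewer.snapshot(name): name is "side" or "top"; returns (picture, depth): 384x512x3 uint8, red, green, blue; 384x512 float32, mm along the optical axis (not along the pixel's ray), 0 where there is no reading.
- viewer.camera_info(name): a dict with "K" (3x3 intrinsics, pixels), "k1" (the pictures are not rectified: a ray, as slopes to the right and down, at radius r is drawn at 1 + k1 r^2 times it, then the intrinsics apply), "origin" and "rotation" of the camera in the world. Camera axes: x right, y down, z forward; pixel columns grow to the right and rows downward; lengths in mm; the calibration is good to about 2 mm. A picture is of the moment at which its call begins. camera_info takes no time and is no camera call.
- env.sign_off(): hands the job in, once; it reports no verdict.
The state is a dict: "t": time; "joint_pos": joint angles; "qvel": joint speeds; "tau": joint torques, N m; "tcp_pos": TCP position; "tcp_rot": TCP orientation; "force": force on the tool from outside, world axes, zero at the start; "torque": the same for the moment, N m; "opening": finger opening in mm.
Only numpy, scipy, OpenCV 4.12 (cv2) and the standard library are available. Lean on these libraries where they do the work, as an engineer would, in place of code of your own. Each camera call takes 0.05 s, during which the arm holds its last target.

### The job

Set this frame stub up for the kickstand check. Swing the open keeper over the hub axle until it lies down in its catch, then flip the folded kickstand down over centre until it is fully home on its stop, and last bring the leaning frame upright and hold it there, off its rest and not standing on the kickstand: you finish while still holding it. Keep the hub seated in its fork and leave the loose tools and parts around it where they are.

Things in the scene. Friction and masses are not known exactly. Their poses are not given: they have to be found in the camera images.
- tip_rig: fixed base of the test rig: a bare aluminium plate 250 x 320 x 12 mm on the table with an upright rest post (rubber pad) on its far side. Origin under the centre of the plate, z up, +x away from the kickstand's side, towards the rest post; y along the frame, +y to the frame's rear, where the hub is. It varies in position and by up to 0.25 rad in yaw.
- rocker (a joint): tip of the rocker, a grey beam that stands in for the wheel and carries the frame stub, on a low shaft along the plate's y axis through x = 0, 30 mm above the table. 0 = upright; +0.33 = leaning on the rest post (as at the start); about -0.15 = standing on the flipped-down kickstand. It turns freely; let go near upright it tips one way or the other, from upright mostly back to the rest (at the tube's top 2 to 4 N lift it off the rest and less than 1 N holds it upright).
- frame_stub: small white bicycle-frame stub: rear triangle, a cut down tube, a vertical seat tube, a hub with a 12 mm axle; 0.8 to 1.2 kg. Its axes are the plate's, tipped with the rocker; origin on the rocker's shaft, at the middle of the plate's length. Its weight, and the closed keeper on its stiff hinge, keep it down in the open fork; an upward pull of over 10 N can lift it out.
- tube_top (a point): centre of the top end of the seat tube, a round tube 27 mm across, 285 mm from the rocker's shaft, at y = -95 mm along the plate. Its upper 40 mm are clear all round (a 33 mm collar ends 42 mm below the top) and are the place to hold the frame; pinch it along y, as the rest post stands close behind it while it leans. It turns with the frame.
- fork_seat (a point): middle of the hub axle's seat in the rocker's fork, at y = +65 mm along the plate and 115 mm from the shaft; axes tip with the rocker. The seated axle is centred here.
- keeper (a joint): the keeper, a steel bar 12 mm wide, 8 mm thick and 83 mm long from hinge to end, on top of the fork's near plate, that closes over the hub axle. 0 = closed, lying between the two cheeks of its catch; opens up and over to the rear, 1.6 to 2.1 at the start (standing up, past vertical), at most 2.2. Its hinge is stiff enough (0.12 N m, about 2 N at the tip) to stay wherever it is left: it does not fall shut and has to be pushed all the way down.
- keeper_hinge (a point): on the keeper's hinge pin, which lies along the rocker's x axis; 157 mm above the table with the rocker upright. Axes turn with the keeper; closed they are the rocker's.
- keeper_tip (a point): on top of the keeper's free end, 77 mm from the hinge along the keeper's own -y and 4 mm above its centre plane (own +z, the side to push on when closing); an end block 16 x 12 mm there is the thumb tab.
- kickstand (a joint): swing of the kickstand about its pivot, on the frame's near side. 0 = folded back along the frame (as at the start), 1.75 = fully down on its stop, pointing down and a little forward. A cam with a spring plunger at its root drives it to either end; dead centre is at about 0.85. Past that it snaps home by itself. It takes about 3 N at the toe tab.
- kickstand_pivot (a point): on the kickstand's pivot axis, in the middle of the leg's root; the axis lies along the frame's x. Axes turn with the leg; folded they are the frame's, and the leg runs along its own +y.
- toe_tab (a point): middle of the toe tab's free part: a round peg 10 mm thick that sticks out about 30 mm from the leg to the near side (own -x), 95 mm from the pivot axis; the place to push the kickstand down.
- kickstand_foot (a point): centre of the ball foot (19 mm) at the end of the 140 mm leg; with the stand down and the frame upright the foot hangs about 16 mm clear of the plate.
- hex_key: loose hex key, 30 x 89 x 7 mm, on the plate's near side behind the kickstand; leave it
- spare_screw: loose cap screw, 13 x 13 x 21 mm, standing on the plate's far side; leave it
- caliper: loose digital caliper, 70 x 235 x 17 mm, left of the rig, pointing away from the robot; leave it
- micrometer: loose micrometer, 55 x 158 x 20 mm, right of the rig; leave it
- bush: loose flanged aluminium bush, 58 x 58 x 16 mm, right of the rig; leave it
- torch: loose pocket torch, 29 x 114 x 29 mm, lying behind the rig; leave it

How it is judged (in metres and radians):
On the way, in this order (a step that is already met when the one before it is completed fails the run):
1. the keeper lies closed in its catch (value of joint keeper below 0.07 rad and z of frame_stub in the frame of fork_seat below -0.109 m), for 0.2 s.
2. the kickstand is down on its stop, the keeper still closed (value of joint kickstand above 1.66 rad and value of joint keeper below 0.07 rad), for 0.3 s.
3. the frame is held upright by the gripper (all of step 2 and angle between frame_stub's own z axis and vertical below 0.08 rad and contact force between the fingers and frame_stub above 0.2 N), for 0.3 s.
At the end, for the whole second after the job is handed in: Keeper closed (under 0.07 rad), kickstand down (over 1.66 rad), frame within 0.08 rad of upright and still, touched by the fingers with at least 0.2 N, hub within 6 mm of its seat, every loose tool and part within 30 mm of where it was (all of step 3 and z of frame_stub in the frame of fork_seat below -0.109 m and velocity of joint rocker between -0.1 and 0.1 rad/s and distance of each of hex_key, spare_screw, caliper, micrometer, bush, torch from where it was at the start of the episode below 0.03 m); the arm keeps its last pose, push and grip.
It fails at once if the hub is lifted more than 12 mm out of its fork (z of frame_stub in the frame of fork_seat above -0.103 m).
It fails at once if a loose tool or part round the rig is moved by more than 30 mm (distance of any of hex_key, spare_screw, caliper, micrometer, bush, torch from where it was at the start of the episode above 0.03 m).
It also fails if it takes over 58 s, if anything falls off the work surface, if the arm or the gripper's body presses on something with over 40 N, if the wrist force passes 120 N, or if a joint passes its speed limit or range.

## Working session

There is one attempt and no reset: what is moved stays moved. The work goes in short steps, Python scripts to look and compute and a tool call to move; the robot and the scene stay as the last step left them, time stands still between calls to the robot, and variables do not carry over. Pictures are saved under pics/ and viewed, and the job is handed in when it is done.

Besides the shell and the picture viewer there is one more tool, called after "Request:" as name(argument=value, ...) on one line, values as JSON. jog_arm: Moves the arm, as the interface text tells. Scaled input: -1 to 1 covers 0.2 m each way for a shift and 180 degrees each way for a turn. Its arguments: {"type":"object","properties":{"dp":{"type":"array","items":{"type":"array","items":{"type":"number","minimum":-1,"maximum":1}}},"turn":{"type":"array","items":{"type":"array","items":{"type":"number","minimum":-1,"maximum":1}}},"claw":{"type":"number"}},"required":["dp","turn"]}

```bash
ls; mkdir -p pics
cat > h.py <<'E'
import numpy as np, cv2
from station import env, viewer
def snap(n,f):
    p,d=viewer.snapshot(n); cv2.imwrite(f'pics/{f}.png',p[:,:,::-1]); np.savez(f'pics/{f}.npz',p=p,d=d); return p,d
def ray(n,u,v):
    c=viewer.camera_info(n);K=np.array(c['K'])
    dist=np.array([c['k1'],0,0,0,0],float)
    s=cv2.undistortPoints(np.array([[[u,v]]],float),K,dist)[0,0]
    return np.array(c['origin'],float),np.array(c['rotation'])@np.array([s[0],s[1],1.])
def p3(n,u,v,depth):
    o,r=ray(n,u,v); return o+r*depth
def pz(n,u,v,z):
    o,r=ray(n,u,v); return o+r*(z-o[2])/r[2]
def proj(n,P):
    c=viewer.camera_info(n);K=np.array(c['K']);R=np.array(c['rotation']);q=R.T@(np.array(P,float)-c['origin'])
    s=q[:2]/q[2]; s=s*(1+c['k1']*(s@s)); return K[0,0]*s[0]+K[0,2],K[1,1]*s[1]+K[1,2]
E
python3 - <<'E'
from h import *
for n in('side','top'):
    print(viewer.camera_info(n)); snap(n,n+'0')
print(env.state(),env.hold_point_z)
E
```

```text
pics
{'K': array([[496.8731464 ,   0.        , 245.35035548],
       [  0.        , 496.8731464 , 197.40882027],
       [  0.        ,   0.        ,   1.        ]]), 'k1': -0.11096618508463639, 'origin': array([-734.28843334,  366.20661757, 1000.19427418]), 'rotation': array([[-0.31203549, -0.46424524,  0.82892111],
       [-0.94995314,  0.16616507, -0.26453392],
       [-0.01492912, -0.86998019, -0.49286063]])}
{'K': array([[395.91295818,   0.        , 260.14342246],
       [  0.        , 395.91295818, 193.44400093],
       [  0.        ,   0.        ,   1.        ]]), 'k1': 0.005213400573261106, 'origin': array([ 354.43262626,  -57.89602713, 1543.53158601]), 'rotation': array([[-0.00986832, -0.98095234,  0.19399772],
       [-0.99981372,  0.00646122, -0.01818749],
       [ 0.0165876 , -0.19414106, -0.98083337]])}
{'t': 0.1, 'joint_pos': array([ 6.06183075e+01,  1.64518123e+01,  9.04152459e+01, -1.52901940e-04,
        7.32575763e+01, -8.59464692e+00]), 'qvel': array([-0.06695713, -0.03597601, -0.13939091,  0.01920324, -0.07867788,
        0.13577109]), 'tau': array([ 6.85956347e-04, -4.07291615e+01, -2.93704265e+01, -1.67493167e-04,
        3.37789235e-03,  2.58570765e-06]), 'tcp_pos': array([239.23484882, 630.54544706, 230.03756196]), 'tcp_rot': array([[-1.06502064e-03,  3.54893725e-01,  9.34906043e-01],
       [-1.89672875e-03,  9.34904175e-01, -3.54895176e-01],
       [-9.99997634e-01, -2.15123386e-03, -3.22555108e-04]]), 'force': array([ 0.04093755,  0.25335094, -0.40671637]), 'torque': array([ 0.032041  , -0.02521611, -0.0252096 ]), 'opening': 85.34217043944062} 18.700000000000003
```

View pics/side0.png

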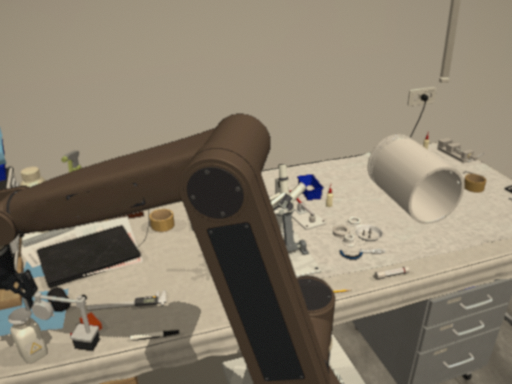

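View pics/top0.png

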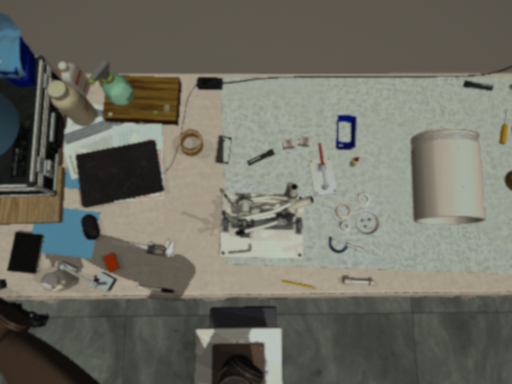

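Run:
```python
import cv2
a=cv2.imread('pics/side0.png')[80:260,150:390]; cv2.imwrite('pics/side0z.png',cv2.resize(a,None,fx=3.3,fy=3.3,interpolation=cv2.INTER_CUBIC))
a=cv2.imread('pics/top0.png')[100:240,180:360]; cv2.imwrite('pics/top0z.png',cv2.resize(a,None,fx=4.2,fy=4.2,interpolation=cv2.INTER_CUBIC))
```

```text
(no output)
```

View pics/side0z.png

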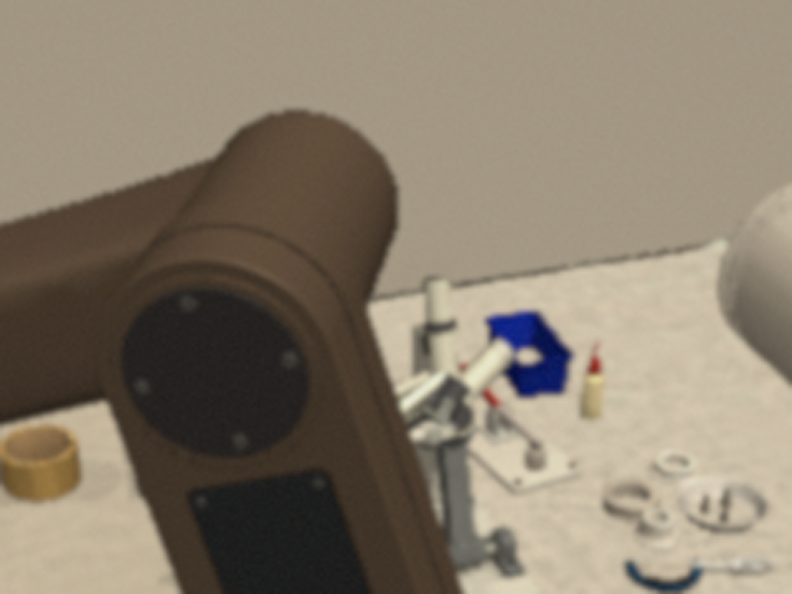

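View pics/top0z.png

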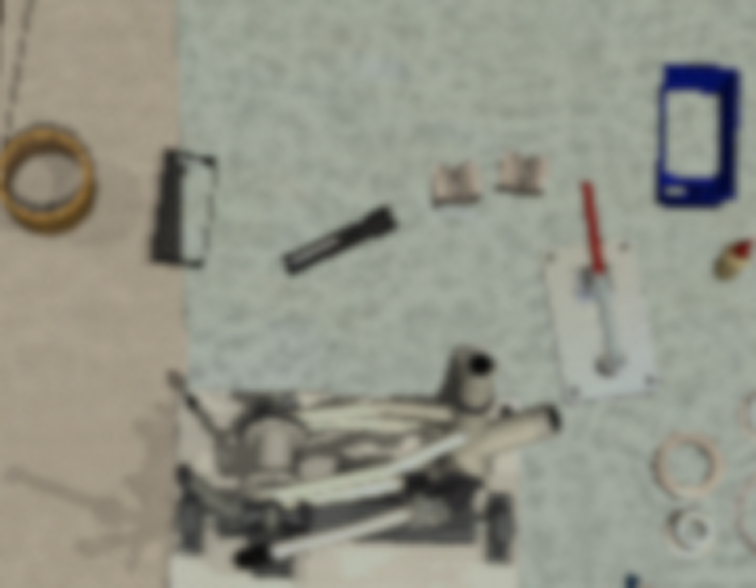

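Run:
```python
from h import *
a=cv2.imread('pics/top0.png')[175:265,210:330]; a=cv2.resize(a,None,fx=6.5,fy=6.5,interpolation=cv2.INTER_CUBIC)
for i in range(0,120,10):
    cv2.putText(a,str(210+i),(int(i*6.5),10),0,.35,(0,0,255),1); cv2.line(a,(int(i*6.5),12),(int(i*6.5),18),(0,0,255),1)
for i in range(0,90,10): cv2.putText(a,str(175+i),(0,int(i*6.5)+4),0,.35,(0,0,255),1)
cv2.imwrite('pics/top0y.png',a)
for u,v in [(220,258),(303,259),(220,191),(303,190)]: print(pz('top',u,v,12))
```

```text
[407.40631921  69.29112653  12.        ]
[ 400.6808894  -247.71058479   12.        ]
[668.21476049  71.86420714  12.        ]
[ 670.12917581 -256.06895106   12.        ]
```

View pics/top0y.png

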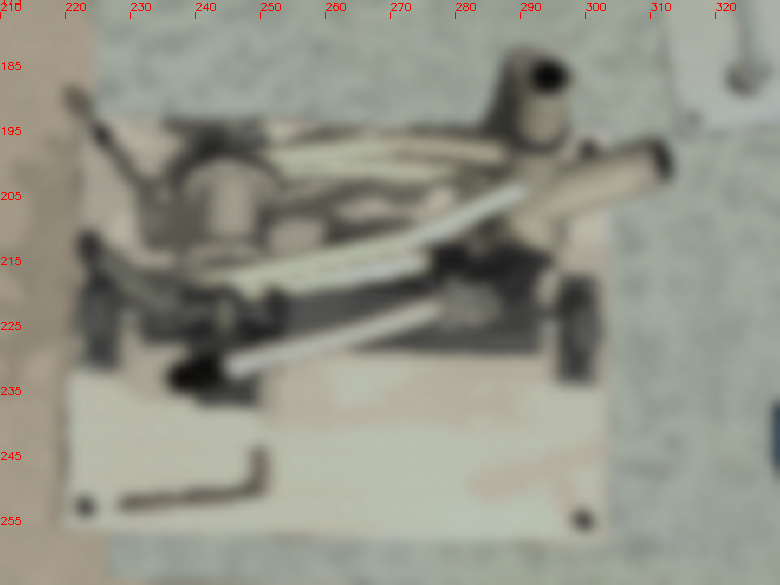

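Run:
```python
from h import *
z=np.load('pics/top0.npz');d=z['d']
def H(u,v):
    return p3('top',u,v,d[v,u])
for name,(u,v) in dict(tube=(294,187),tube2=(292,193),nearplate=(260,245),foot=(239,233),legm=(262,228),pivot=(281,222),bar1a=(221,190),bar1m=(225,195),bar1b=(229,200),bar2a=(223,212),bar2m=(227,216),bar2b=(232,220),downtube=(311,200),hub=(243,206),bearL=(225,223),bearR=(298,224),tabq=(250,222)).items():
    w=d[v-1:v+2,u-1:u+2]; print(name,(u,v),H(u,v).round(0),w.min().round(0),w.max().round(0))
a=pz('top',223,253,12);b=pz('top',299.5,255,12);print(a,b,np.arctan2(-(b-a)[0],-(b-a)[1])) 
a=pz('top',220,256.5,12);b=pz('top',302,258.5,12);print(a,b)
# height map
hm=np.zeros((90,120))
for v in range(90):
    for u in range(120):
        if d[v+175,u+210]>0: hm[v,u]=H(u+210,v+175)[2]
np.save('hm.npy',hm)
m=cv2.applyColorMap(np.clip(hm*0.8,0,255).astype(np.uint8),cv2.COLORMAP_JET);cv2.imwrite('pics/hm.png',cv2.resize(m,None,fx=6.5,fy=6.5,interpolation=0))
```

```text
tube (294, 187) [ 621. -190.  300.] 1270.0 1277.0
tube2 (292, 193) [ 604. -185.  285.] 1278.0 1298.0
nearplate (260, 245) [455. -84.  10.] 1509.0 1527.0
foot (239, 233) [483. -10. 211.] 1330.0 1337.0
legm (262, 228) [501. -88. 198.] 1345.0 1535.0
pivot (281, 222) [ 521. -153.  198.] 1345.0 1362.0
bar1a (221, 190) [675.  69.  -1.] 1572.0 1582.0
bar1m (225, 195) [651.  52.  15.] 1551.0 1564.0
bar1b (229, 200) [632.  36.  11.] 1546.0 1557.0
bar2a (223, 212) [551.  42. 237.] 1312.0 1321.0
bar2m (227, 216) [539.  30. 222.] 1324.0 1523.0
bar2b (232, 220) [530.  15. 191.] 1350.0 1538.0
downtube (311, 200) [ 589. -253.  239.] 1329.0 1344.0
hub (243, 206) [585. -22. 152.] 1406.0 1417.0
bearL (225, 223) [537.  49.  44.] 1495.0 1510.0
bearR (298, 224) [ 531. -228.   46.] 1503.0 1511.0
tabq (250, 222) [526. -47. 161.] 1381.0 1507.0
[426.17414471  58.0277958   12.        ] [ 415.92497495 -234.74623396   12.        ] 0.03499281019282894
[413.05875711  69.34739155  12.        ] [ 402.60306353 -243.93699716   12.        ]Traceback (most recent call last):
  File "<stdin>", line 13, in <module>
  File "<stdin>", line 4, in H
  File "h.py", line 11, in p3
    o,r=ray(n,u,v); return o+r*depth
        ~~~^^^^^^^
  File "h.py", line 6, in ray
    c=viewer.camera_info(n);K=np.array(c['K'])
ValueError: time passes only in moves, steps and waits
```

Request:
jog_arm(dp=[[0.12,-0.11,0.1],[0.12,-0.11,0.1],[0.12,-0.11,0.1],[0.12,-0.11,0.1],[0.12,-0.11,0.1],[0.12,-0.11,0.1],[0.12,-0.11,0.1],[0.12,-0.11,0.1]], turn=[[0,0,0.013],[0,0,0.013],[0,0,0.013],[0,0,0.013],[0,0,0.013],[0,0,0.013],[0,0,0.013],[0,0,0.013]], claw=1)

```text
t: 0.9
tcp_pos: [432.2, 453.9, 391.4]
tcp_rot: [[-0.001, 0.034, 0.999], [-0.001, 0.999, -0.034], [-1.0, -0.001, -0.001]]
force: [0.1, -0.4, -1.0]
opening: 0.3
```

Request:
jog_arm(dp=[[0.08,-0.22,0.05],[0.08,-0.22,0.05],[0.08,-0.22,0.05],[0.08,-0.22,0.05],[0.08,-0.22,0.05],[0.08,-0.22,0.05],[0.08,-0.22,0.05],[0.08,-0.22,0.05]], turn=[[0,0,0],[0,0,0],[0,0,0],[0,0,0],[0,0,0],[0,0,0],[0,0,0],[0,0,0]])

```text
t: 1.7
tcp_pos: [559.6, 101.2, 471.2]
tcp_rot: [[-0.001, 0.036, 0.999], [0.0, 0.999, -0.036], [-1.0, 0.0, -0.001]]
force: [-0.2, -0.3, -0.3]
opening: -0.1
```

Request:
jog_arm(dp=[[-0.05,-0.24,0],[-0.05,-0.24,0],[-0.05,-0.24,0],[-0.05,-0.24,0],[-0.05,-0.24,0],[-0.05,-0.24,0],[-0.05,-0.24,0],[-0.05,-0.24,0]], turn=[[0,0,0],[0,0,0],[0,0,0],[0,0,0],[0,0,0],[0,0,0],[0,0,0],[0,0,0]])

```text
t: 2.5
tcp_pos: [478.6, -282.7, 470.8]
tcp_rot: [[-0.0, 0.036, 0.999], [0.001, 0.999, -0.036], [-1.0, 0.0, -0.0]]
force: [0.6, 0.4, 0.1]
opening: -0.1
```

```bash
sed -i 's/^from station import env, viewer/from station import env, viewer\nimport pickle,os\nif not os.path.exists("c.pkl"):\n    pickle.dump({n:viewer.camera_info(n) for n in ("side","top")},open("c.pkl","wb"))\nCI=pickle.load(open("c.pkl","rb"))/; s/viewer.camera_info(n);/CI[n];/' h.py
python3 - <<'E'
from h import *
snap('side','side1')
s=env.state();print(s['t'],s['tcp_pos'],s['tcp_rot'],s['force'],s['opening'],s['joint_pos'])
a=cv2.imread('pics/side1.png')[120:300,200:400]; cv2.imwrite('pics/side1z.png',cv2.resize(a,None,fx=3.3,fy=3.3,interpolation=cv2.INTER_CUBIC))
E
```

```text
2.55 [ 476.74415605 -289.33190333  469.33624709] [[-0.00416223  0.04323541  0.99905624]
 [-0.00372035  0.99905731 -0.04325096]
 [-0.99998442 -0.00389685 -0.00399745]] [-1.32136167 -2.61280684 -1.77984005] -0.3164923853309384 [ -41.53281126   -2.95803877   87.30211274   -0.3192656    95.69302232
 -129.0859352 ]
```

View pics/side1z.png

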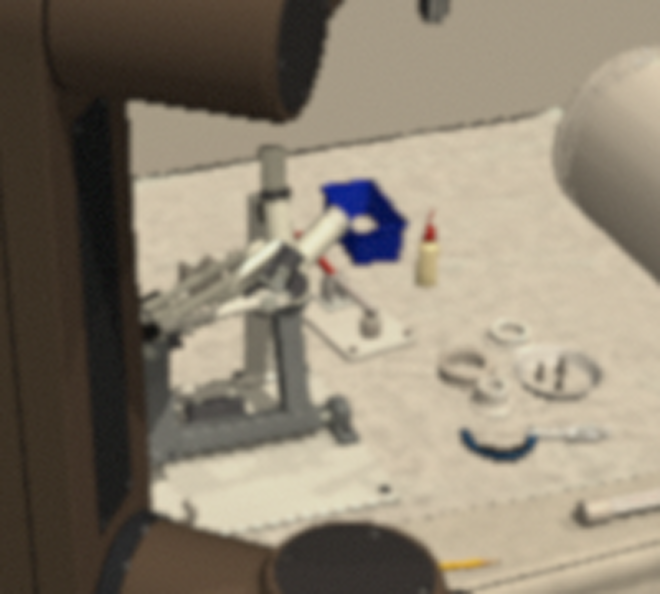

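View pics/side1.png

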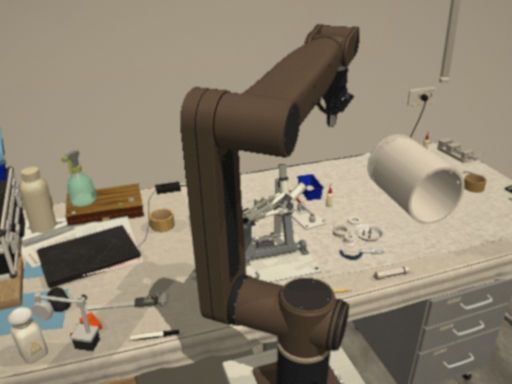

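Request:
jog_arm(dp=[[-0.09,-0.19,0],[-0.09,-0.19,0],[-0.09,-0.19,0],[-0.09,-0.19,0],[-0.09,-0.19,0],[-0.09,-0.19,0],[0,0,0],[0,0,0]], turn=[[0,0,0],[0,0,0],[0,0,0],[0,0,0],[0,0,0],[0,0,0],[0,0,0],[0,0,0]])

```text
t: 3.35
tcp_pos: [371.1, -509.4, 470.0]
tcp_rot: [[-0.001, 0.038, 0.999], [0.002, 0.999, -0.038], [-1.0, 0.002, -0.001]]
force: [-0.3, -0.7, -0.4]
opening: -0.2
```

Run:
```python
from h import *
snap('side','side2'); snap('top','top2')
a=cv2.imread('pics/side2.png')[150:280,200:350]; f=5.2
a=cv2.resize(a,None,fx=f,fy=f,interpolation=cv2.INTER_CUBIC)
for i in range(0,150,10): cv2.putText(a,str(200+i),(int(i*f),10),0,.35,(0,0,255),1)
for i in range(0,130,10): cv2.putText(a,str(150+i),(0,int(i*f)+4),0,.35,(0,0,255),1)
cv2.imwrite('pics/side2z.png',a)
```

```text
(no output)
```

View pics/side2z.png

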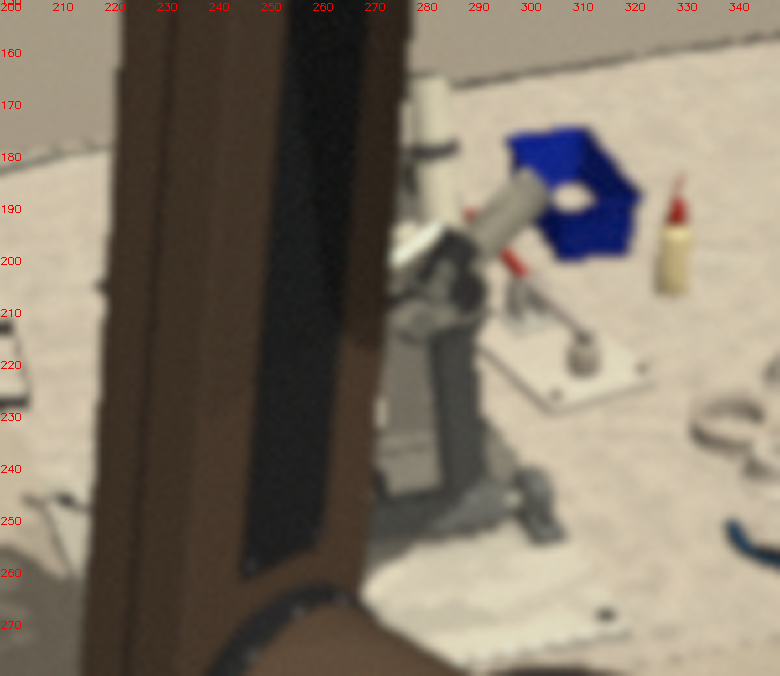

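Request:
jog_arm(dp=[[0.12,0.2,0],[0.12,0.2,0],[0.12,0.2,0],[0.12,0.2,0],[0.12,0.22,0],[0.12,0.22,0],[0.12,0.22,0],[0.12,0.22,0]], turn=[[0,0,0],[0,0,0],[0,0,0],[0,0,0],[0,0,0],[0,0,0],[0,0,0],[0,0,0]])

```text
t: 4.25
tcp_pos: [563.8, -169.5, 472.3]
tcp_rot: [[0.002, 0.034, 0.999], [-0.001, 0.999, -0.034], [-1.0, -0.001, 0.002]]
force: [-0.0, -0.0, -0.4]
opening: 0.1
```

Run:
```python
from h import *
snap('side','side3')
a=cv2.imread('pics/side3.png')[150:280,200:350]; f=5.2
a=cv2.resize(a,None,fx=f,fy=f,interpolation=cv2.INTER_CUBIC)
for i in range(0,150,10): cv2.putText(a,str(200+i),(int(i*f),10),0,.35,(0,0,255),1)
for i in range(0,130,10): cv2.putText(a,str(150+i),(0,int(i*f)+4),0,.35,(0,0,255),1)
cv2.imwrite('pics/side3z.png',a)
```

```text
(no output)
```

View pics/side3z.png

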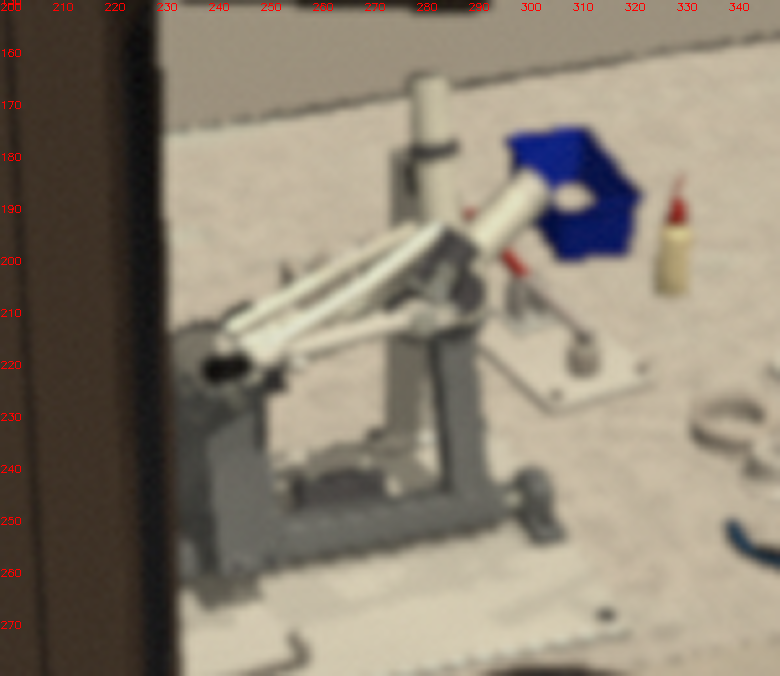

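Request:
jog_arm(dp=[[0.02,0.22,0],[0.02,0.22,0],[0.02,0.22,0],[0.02,0.22,0],[0.02,0.22,0],[0,0,0],[0,0,0],[0,0,0]], turn=[[0,0,0],[0,0,0],[0,0,0],[0,0,0],[0,0,0],[0,0,0],[0,0,0],[0,0,0]])

```text
t: 5.1
tcp_pos: [582.9, 46.4, 471.5]
tcp_rot: [[0.0, 0.036, 0.999], [-0.001, 0.999, -0.036], [-1.0, -0.001, 0.0]]
force: [-0.7, 0.1, 0.1]
opening: 0.0
```

Run:
```python
from h import *
snap('side','side4'); 
a=cv2.imread('pics/side4.png')[165:275,195:310]; f=6.5
a=cv2.resize(a,None,fx=f,fy=f,interpolation=cv2.INTER_CUBIC)
for i in range(0,115,10): cv2.putText(a,str(195+i),(int(i*f),10),0,.35,(0,0,255),1)
for i in range(0,110,10): cv2.putText(a,str(165+i),(0,int(i*f)+4),0,.35,(0,0,255),1)
cv2.imwrite('pics/side4z.png',a)
```

```text
(no output)
```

View pics/side4z.png

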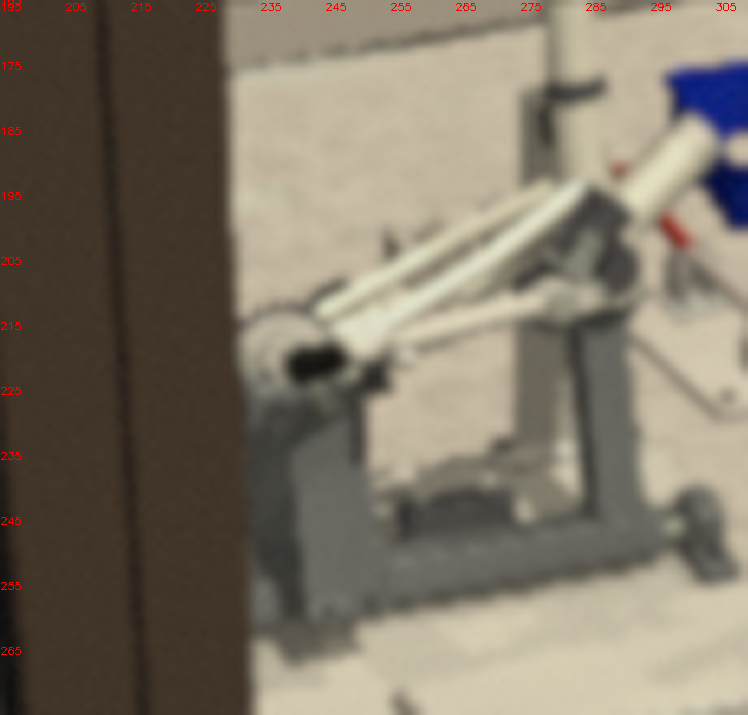

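```bash
cat >> h.py <<'E'
O=np.array([532.8,-91.6,0]); yaw=-0.035
Rz=np.array([[np.cos(yaw),-np.sin(yaw),0],[np.sin(yaw),np.cos(yaw),0],[0,0,1]])
def Rt(a): return np.array([[np.cos(a),0,np.sin(a)],[0,1,0],[-np.sin(a),0,np.cos(a)]])
def w2r(P,a=0.33): return Rt(a).T@(Rz.T@(np.array(P,float)-O)-[0,0,30])
def r2w(p,a=0.33): return O+Rz@(Rt(a)@np.array(p,float)+[0,0,30])
E
python3 - <<'E'
from h import *
print('keeper tip',proj('side',[551,42,237]),proj('side',r2w([-54,109,127])),proj('top',r2w([-54,109,127])))
for nm,f in (('top','top2'),('side','side4')):
    d=np.load(f'pics/{f}.npz')['d']
    pts={'top':[(238,233),(242,236),(236,233),(246,231),(250,230),(256,229),(262,227),(270,225),(276,223),(283,222),(222,211),(223,212),(224,214),(226,216),(228,217),(250,220),(252,220),(243,216),(243,206),(235,218),(240,220)],
     'side':[(242,220),(246,220),(238,221),(256,220),(258,219),(262,217),(270,214),(280,211),(252,223),(250,225),(240,215),(248,215),(230,222),(240,226)]}[nm]
    for u,v in pts: print(nm,u,v,w2r(p3(nm,u,v,d[v,u])).round(0), p3(nm,u,v,d[v,u]).round(0))
E
```

```text
keeper tip (np.float64(218.7862750577643), np.float64(201.76773930043015)) (np.float64(229.3197489418571), np.float64(223.3963083878205)) (np.float64(231.46042892436384), np.float64(221.7100625929945))
top 238 233 [-109.   83.  154.] [483.  -7. 211.]
top 242 236 [-58.  74.  15.] [486. -16.  63.]
top 236 233 [-107.   90.  150.] [483.   0. 207.]
top 246 231 [-99.  56. 152.] [490. -34. 206.]
top 250 230 [-95.  43. 150.] [494. -47. 203.]
top 256 229 [-89.  23. 147.] [497. -68. 198.]
top 262 227 [-82.   3. 149.] [504. -88. 198.]
top 270 225 [-74. -25. 151.] [ 511. -115.  197.]
top 276 223 [-66. -45. 152.] [ 518. -136.  195.]
top 283 222 [-67. -68. 162.] [ 520. -160.  205.]
top 222 211 [-52. 138. 202.] [554.  45. 238.]
top 223 212 [-56. 134. 203.] [550.  42. 240.]
top 224 214 [-61. 131. 197.] [544.  39. 236.]
top 226 216 [-60. 125. 182.] [539.  33. 222.]
top 228 217 [-58. 119. 171.] [537.  27. 210.]
top 250 220 [-42.  45. 121.] [533. -47. 158.]
top 252 220 [-48.  38. 132.] [532. -54. 170.]
top 243 216 [-35.  69. 135.] [546. -23. 169.]
top 243 206 [  7.  71. 132.] [584. -22. 153.]
top 235 218 [ 20. 104.   8.] [558.  12.  31.]
top 240 220 [ 7. 84. 18.] [548.  -8.  45.]
side 242 220 [-114.   82.  146.] [475.  -8. 205.]
side 246 220 [-106.   67.  142.] [481. -22. 199.]
side 238 221 [-27.  74. 123.] [550. -18. 155.]
side 256 220 [-132.   43.  144.] [456. -46. 208.]
side 258 219 [-128.   35.  145.] [460. -54. 208.]
side 262 217 [-85.  10. 138.] [497. -80. 188.]
side 270 214 [-77. -19. 141.] [ 505. -109.  188.]
side 280 211 [-72. -54. 144.] [ 510. -145.  189.]
side 252 223 [-64.  39. 119.] [512. -52. 163.]
side 250 225 [-62.  45. 113.] [513. -45. 157.]
side 240 215 [ 24.  54. 129.] [599. -40. 145.]
side 248 215 [ 29.  26. 124.] [601. -68. 138.]
side 230 222 [-717.  244.  298.] [-40. 173. 544.]
side 240 226 [-58.  77. 114.] [517. -14. 157.]
```

Run:
```python
from h import *
P=[]
for nm,f in (('top','top0'),('top','top2'),('side','side4')):
    d=np.load(f'pics/{f}.npz')['d']
    R=range(205,245) if nm=='top' else range(190,240)
    for v in range(185,260):
        for u in range(215,300):
            if d[v,u]>0: P.append(w2r(p3(nm,u,v,d[v,u])))
P=np.array(P)
xs=list(range(-135,1,9))
print('y\\x',xs)
for y in range(150,-70,-10):
    row=[]
    for x in xs:
        m=(abs(P[:,0]-x)<4.5)&(abs(P[:,1]-y)<5)&(P[:,2]<260)
        row.append(f'{P[m,2].max():4.0f}' if m.any() else '   .')
    print(f'{y:4d}',' '.join(row))
```

```text
y\x [-135, -126, -117, -108, -99, -90, -81, -72, -63, -54, -45, -36, -27, -18, -9, 0]
 150    .    .  -68  -50  -41  -41  -39  -31  -38  -31  -28  -25  -10   14   19   23
 140    .    .  -51  -52  -49  -47  -39  -37  201  202  -28  -26   -8   15   21   25
 130    .    .  -65  -52  -44  -42  -41  -38  204  207  199  -23  -13    6   22   18
 120    .    .  -64  -52  -43  -44  -44  -36  196  194  174  -27  -24  -20    6   12
 110    .    .  -66  -51  -40  -46  -43  -37  169  171  167  -24  -23   20   21   17
 100    .    .  -63  -46  -39  -44  -42  131  153  154  137  -26    6    9   10    .
  90    .    .  155  159  154  -44  -40  133  138  139  135  127  129  124   13   19
  80    .    .  155  158  157  145  -44   16  121  126   57   13  145  132  125  126
  70    .    .  147  154  158  156  -41  112  122  128  124  138  147  135  134  132
  60    .    .  -58  149  160  151  -42  125  123  123  133  137  145  141  134  135
  50    .    .  -62  146  157  153  -32   10  126  127  134  138  143  129  129  126
  40  144  154  156  156  158  156  -34  127  136  127  136  144  135   12    .
[... 155 characters left out ...]
  152   18   19   20
  10    .    .  -63  -47  -50  151  157  151  -32  -32  150  159  154   13   19   19
   0    .    .  -58  -47  -49  146  158  153  -38  -32  154  164  160   12   19   21
 -10    .    .  -64  -43  -47  -46  152  154  150  -29  155  167  165   12   11   21
 -20    .    .  -64  -51  -47  -45  151  156  152  -32  157  168  169   17   12   18
 -30    .    .  -63  -48  -49  -42  -43  153  154  -30  -24  170  172   20   11   20
 -40    .    .  -63  -51  -46  -44  -40  147  160  150  151  168  182  171   19   12
 -50    .    .  -61  -50  -45  -46  -44  152  171  172  164  171  184  186   20   15
 -60    .    .  -54  -53  -51  -44  148  166  171  180  177  160  183  186  176   14
```

```bash
cat > k.py <<'E'
from h import *
W=[(165,260),(163,193),(140,193),(118,195),(92,194),(73,186),(56,172),(36,160),(20,152),(13,145),(13,138),(13,130),(13,127)]
p=None
for y,z in W:
    q=r2w([-60,y,z]); print((y,z),q.round(1),None if p is None else ((q-p)/200).round(3)); p=q
print(env.state()['tcp_pos'])
E
python3 k.py
```

```text
(165, 260) [566.   72.3 295.4] None
(163, 193) [544.3  71.1 232. ] [-0.109 -0.006 -0.317]
(140, 193) [543.5  48.1 232. ] [-0.004 -0.115  0.   ]
(118, 195) [543.4  26.1 233.9] [-0.001 -0.11   0.009]
(92, 194) [5.421e+02 1.000e-01 2.330e+02] [-0.006 -0.13  -0.005]
(73, 186) [538.9 -18.8 225.4] [-0.016 -0.094 -0.038]
(56, 172) [533.7 -35.6 212.2] [-0.026 -0.084 -0.066]
(36, 160) [529.1 -55.5 200.8] [-0.023 -0.099 -0.057]
(20, 152) [526.  -71.3 193.2] [-0.016 -0.079 -0.038]
(13, 145) [523.5 -78.3 186.6] [-0.013 -0.035 -0.033]
(13, 138) [521.2 -78.2 180. ] [-0.011  0.    -0.033]
(13, 130) [518.6 -78.1 172.4] [-0.013  0.    -0.038]
(13, 127) [517.7 -78.1 169.6] [-0.005  0.    -0.014]
[583.0601127  45.8805541 471.5029215]
```

Request:
jog_arm(dp=[[-0.02,0.033,-0.22],[-0.02,0.033,-0.22],[-0.021,0.033,-0.22],[-0.021,0.033,-0.22],[-0.037,-0.002,-0.106],[-0.036,-0.002,-0.106],[-0.036,-0.002,-0.105],[0,0,0]], turn=[[0.0012,0.035,0],[0.0012,0.035,0],[0.0012,0.035,0],[0,0,0],[0,0,0],[0,0,0],[0,0,0],[0,0,0]])

```text
t: 5.95
tcp_pos: [542.8, 70.6, 228.4]
tcp_rot: [[-0.331, 0.038, 0.943], [0.012, 0.999, -0.036], [-0.944, -0.001, -0.331]]
force: [-0.2, 0.4, -0.9]
opening: 0.1
```

Run:
```python
from h import *
s=env.state(); print(s['t'],s['tcp_pos'],s['force'],w2r(s['tcp_pos']))
snap('top','top5'); snap('side','side5')
for n in('top','side'):
    a=cv2.imread(f'pics/{n}5.png');a=a[170:270,205:325] if n=='top' else a[140:270,190:320]
    cv2.imwrite(f'pics/{n}5z.png',cv2.resize(a,None,fx=5,fy=5,interpolation=cv2.INTER_CUBIC))
```

```text
5.95 [542.79946383  70.60041946 228.42597551] [-0.22116625  0.41019501 -0.86967246] [-60.21403126 162.45099163 189.11842551]
```

View pics/top5z.png

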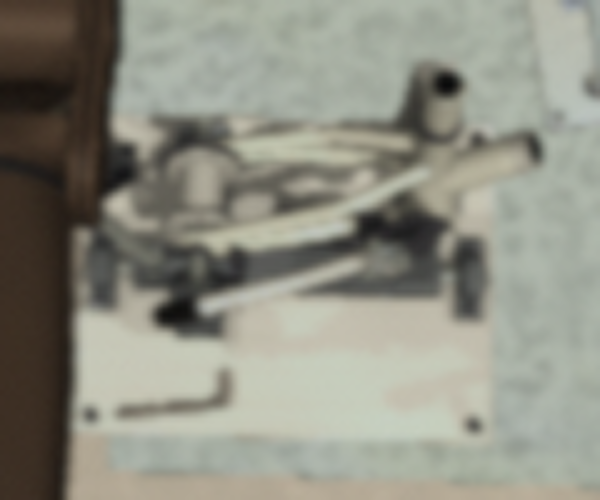

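View pics/side5z.png

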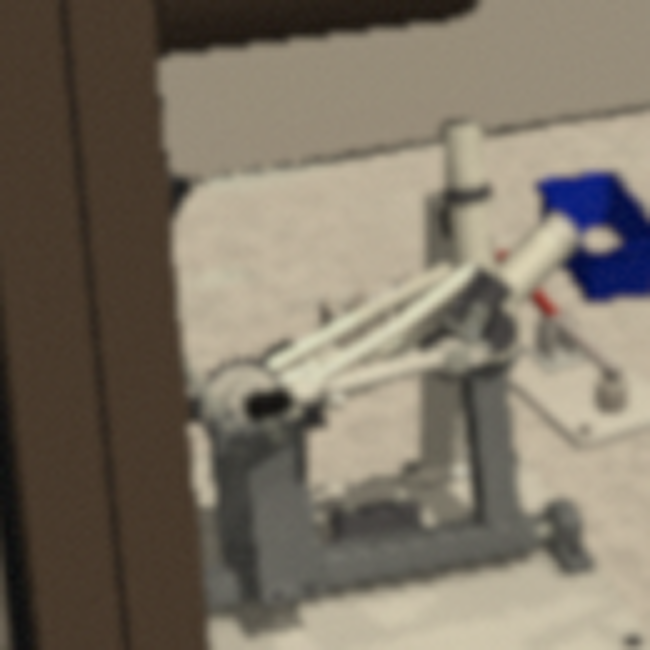

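Request:
jog_arm(dp=[[-0.002,-0.058,0.01],[-0.002,-0.058,0.01],[0,-0.055,0.005],[0,-0.055,0.005],[-0.003,-0.065,0],[-0.003,-0.065,-0.005],[-0.008,-0.047,-0.019],[-0.008,-0.047,-0.019]], turn=[[0,0,0],[0,0,0],[0,0,0],[0,0,0],[0,0,0],[0,0,0],[0,0,0],[0,0,0]])

```text
t: 6.85
tcp_pos: [545.1, -23.7, 241.5]
tcp_rot: [[-0.308, 0.036, 0.951], [-0.001, 0.999, -0.038], [-0.952, -0.012, -0.307]]
force: [1.7, -8.3, 24.1]
opening: 0.0
```

Run:
```python
from h import *
s=env.state(); print(s['t'],s['tcp_pos'],s['force'],w2r(s['tcp_pos']))
snap('side','side6'); snap('top','top6')
for n in('top','side'):
    a=cv2.imread(f'pics/{n}6.png');a=a[170:270,205:325] if n=='top' else a[140:270,190:320]
    cv2.imwrite(f'pics/{n}6z.png',cv2.resize(a,None,fx=5,fy=5,interpolation=cv2.INTER_CUBIC))
```

```text
6.85 [545.11480518 -23.71456956 241.4747588 ] [ 1.7221171  -8.29958182 24.09920204] [-59.13105752  68.27478504 203.2823934 ]
```

View pics/side6z.png

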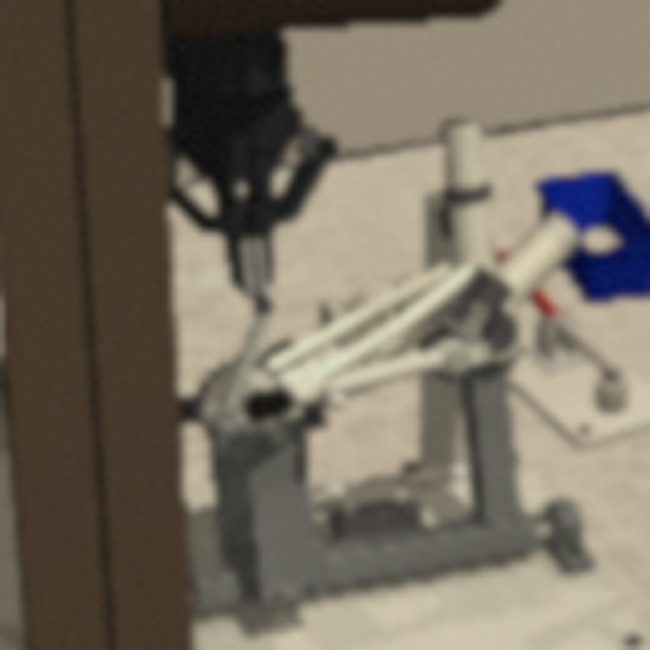

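View pics/top6z.png

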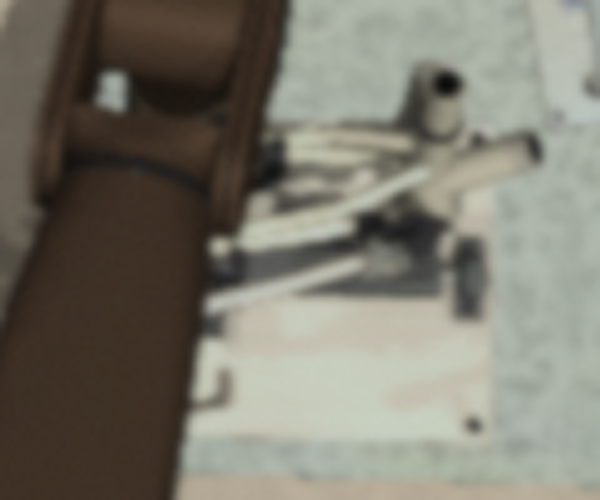

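Request:
jog_arm(dp=[[0.026,0,0.076],[0.026,0,0.076],[0.005,0.13,0],[0.004,0.13,0],[-0.027,0,-0.079],[-0.027,0,-0.079],[-0.027,0,-0.079],[0,0,0]], turn=[[0,0,0],[0,0,0],[0,0,0],[0,0,0],[0,0,0],[0,0,0],[0,0,0],[0,0,0]])

```text
t: 7.75
tcp_pos: [533.1, 33.4, 208.2]
tcp_rot: [[-0.331, 0.037, 0.943], [0.012, 0.999, -0.035], [-0.943, -0.0, -0.332]]
force: [-0.2, -0.4, -1.0]
opening: 0.3
```

Run:
```python
from h import *
s=env.state(); print(s['t'],s['tcp_pos'],s['force'],w2r(s['tcp_pos']))
snap('side','side7')
a=cv2.imread(f'pics/side7.png');a=a[160:250,210:310]
cv2.imwrite(f'pics/side7z.png',cv2.resize(a,None,fx=7,fy=6.6,interpolation=cv2.INTER_CUBIC))
```

```text
7.75 [533.08121266  33.41273223 208.24612964] [-0.19022728 -0.40971955 -1.00774516] [-61.63205126 124.94601018 167.30191221]
```

View pics/side7z.png

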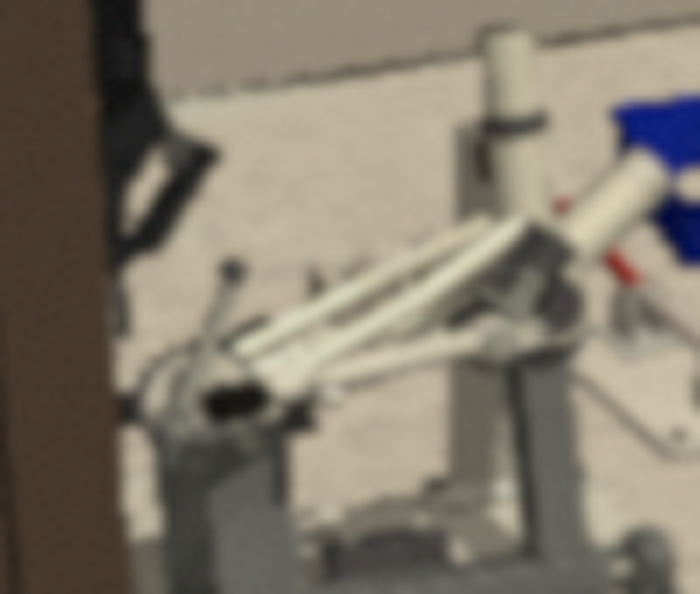

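```bash
cat >> h.py <<'E'
def onx(n,u,v,x,a=0.33):
    o,r=ray(n,u,v); A=w2r(o,a); B=w2r(o+r,a)-A; return A+B*(x-A[0])/B[0]
E
python3 - <<'E'
from h import *
for x in(-62,-57): print(onx('side',243.3,200.6,x),onx('side',235,218,x), onx('side',252.5,222.5,x))
d=np.load('pics/side7.npz')['d']
for u,v in[(243,200),(243,201),(242,203),(241,206),(240,208),(239,210),(237,214),(236,217)]: print(u,v,w2r(p3('side',u,v,d[v,u])).round(0))
E
```

```text
[-62.          58.51857193 193.48249421] [-62.          90.82805228 143.0717563 ] [-62.          36.58365414 119.51803927]
[-57.          57.30853279 192.42883967] [-57.          89.72824486 141.84611315] [-57.          35.29877863 118.21203682]
243 200 [-62.  59. 195.]
243 201 [-64.  60. 193.]
242 203 [-62.  64. 187.]
241 206 [-60.  67. 177.]
240 208 [-55.  70. 170.]
239 210 [-63.  76. 166.]
237 214 [-60.  83. 154.]
236 217 [-62.  87. 146.]
```

Request:
jog_arm(dp=[[-0.003,-0.085,0],[-0.003,-0.085,0],[-0.0045,-0.035,-0.009],[-0.0045,-0.035,-0.009],[-0.007,-0.02,-0.019],[-0.007,-0.02,-0.019],[-0.007,-0.015,-0.019],[-0.007,-0.015,-0.019]], turn=[[0,0,0],[0,0,0],[0,0,0],[0,0,0],[0,0,0],[0,0,0],[0,0,0],[0,0,0]])

```text
t: 8.6
tcp_pos: [527.4, -28.6, 193.6]
tcp_rot: [[-0.323, 0.035, 0.946], [0.01, 0.999, -0.034], [-0.946, -0.001, -0.323]]
force: [1.2, -0.5, 2.7]
opening: 0.1
```

```bash
cat > look.py <<'E'
from h import *
import sys
i=sys.argv[1]
s=env.state(); print(s['t'],s['tcp_pos'].round(1),s['force'].round(1),w2r(s['tcp_pos']).round(1),s['opening'])
snap('side','side'+i)
a=cv2.imread(f'pics/side{i}.png');a=a[160:260,200:310]
cv2.imwrite(f'pics/side{i}z.png',cv2.resize(a,None,fx=6,fy=6,interpolation=cv2.INTER_CUBIC))
E
python3 look.py 8
```

```text
8.6 [527.4 -28.6 193.6] [ 1.2 -0.5  2.7] [-60.2  62.8 152.3] 0.09869188662015153
```

View pics/side8z.png

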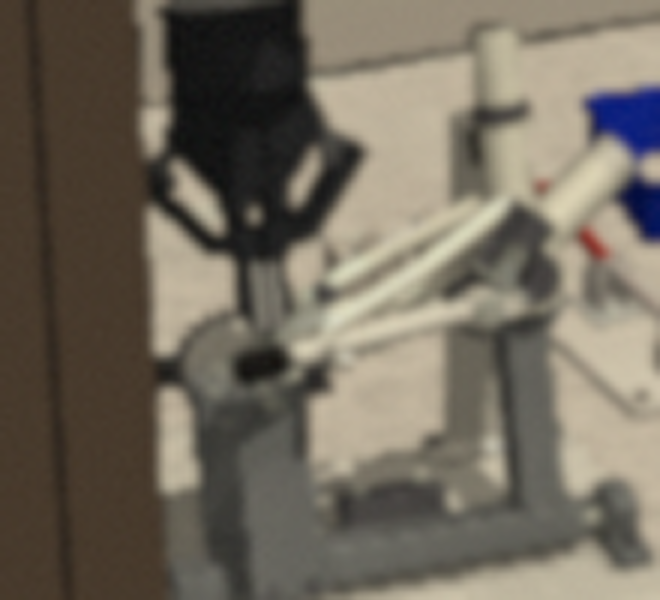

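Request:
jog_arm(dp=[[0.0485,0,0.142],[-0.004,-0.125,0],[-0.004,-0.122,0],[0,0,0],[-0.0195,0,-0.057],[-0.0195,0,-0.057],[-0.013,0,-0.038],[0,0,0]], turn=[[0,0,0],[0,0,0],[0,0,0],[0,0,0],[0,0,0],[0,0,0],[0,0,0],[0,0,0]])

```text
t: 9.45
tcp_pos: [524.6, -81.4, 190.8]
tcp_rot: [[-0.324, 0.033, 0.946], [-0.001, 0.999, -0.035], [-0.946, -0.012, -0.324]]
force: [1.0, -11.6, 0.9]
opening: 0.3
```

```bash
python3 look.py 9
```

```text
9.45 [524.6 -81.4 190.8] [  1.  -11.6   0.9] [-60.2   9.9 149.3] 0.33131454380122355
```

View pics/side9z.png

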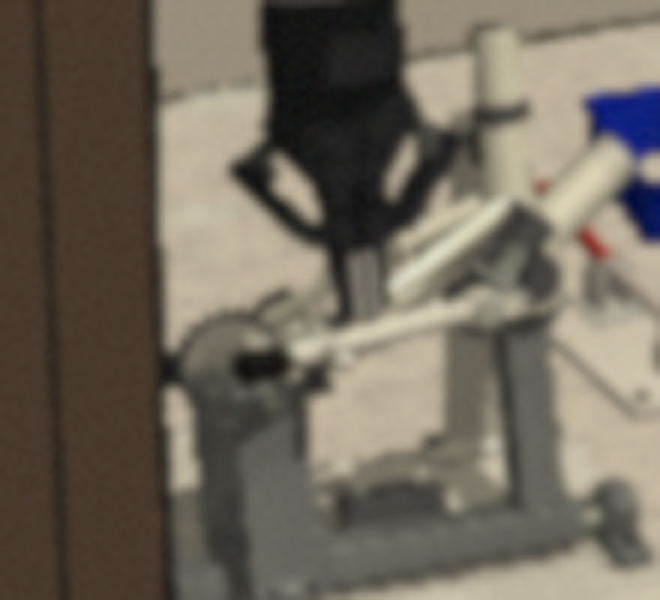

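Request:
jog_arm(dp=[[0.026,0,0.076],[0.026,0,0.076],[0.002,0.058,0],[0,0,0],[-0.018,0,-0.052],[-0.018,0,-0.052],[-0.016,0,-0.047],[0,0,0]], turn=[[0,0,0],[0,0,0],[0,0,0],[0,0,0],[0,0,0],[0,0,0],[0,0,0],[0,0,0]])

```text
t: 10.3
tcp_pos: [523.6, -65.7, 189.1]
tcp_rot: [[-0.328, 0.036, 0.944], [0.013, 0.999, -0.034], [-0.945, 0.001, -0.328]]
force: [-0.5, -0.1, 0.1]
opening: -0.2
```

```bash
python3 look.py 10
```

```text
10.3 [523.6 -65.7 189.1] [-0.5 -0.1  0.1] [-61.1  25.6 147.3] -0.15734666067484251
```

View pics/side10z.png

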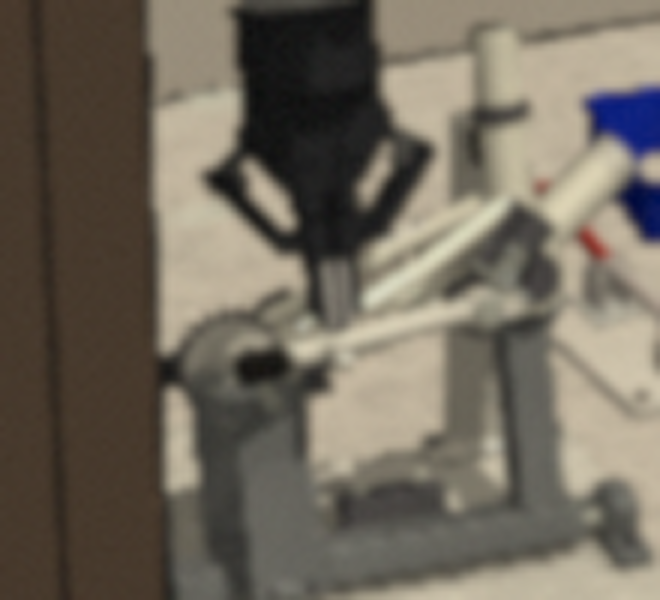

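```bash
python3 - <<'E'
from h import *
for u,v in [(248.5,209.5),(245,211),(250,208.5),(243,214),(240,219)]: print(onx('side',u,v,-60).round(0))
for i in (9,10):
  d=np.load(f'pics/side{i}.npz')['d']
  for u,v in[(249,209),(248,209),(247,210),(246,210),(245,211),(244,212),(243,213),(241,215)]: print(u,v,w2r(p3('side',u,v,d[v,u])).round(0))
E
python3 - <<'E'
import cv2
a=cv2.imread('pics/side10.png')[195:235,225:275];cv2.imwrite('pics/s10q.png',cv2.resize(a,None,fx=15,fy=15,interpolation=cv2.INTER_CUBIC))
E
```

```text
[-60.  45. 162.]
[-60.  56. 160.]
[-60.  39. 165.]
[-60.  64. 151.]
[-60.  75. 137.]
249 209 [ 39.  18. 141.]
248 209 [ 32.  23. 143.]
247 210 [ 29.  27. 141.]
246 210 [ 39.  28. 139.]
245 211 [ 34.  33. 138.]
244 212 [ 37.  36. 134.]
243 213 [ 28.  42. 133.]
241 215 [ 21.  51. 129.]
249 209 [ 31.  20. 143.]
248 209 [ 30.  23. 144.]
247 210 [ 36.  26. 139.]
246 210 [ 30.  31. 141.]
245 211 [ 33.  34. 138.]
244 212 [ 33.  37. 135.]
243 213 [ 30.  42. 133.]
241 215 [ 18.  52. 130.]
```

View pics/s10q.png

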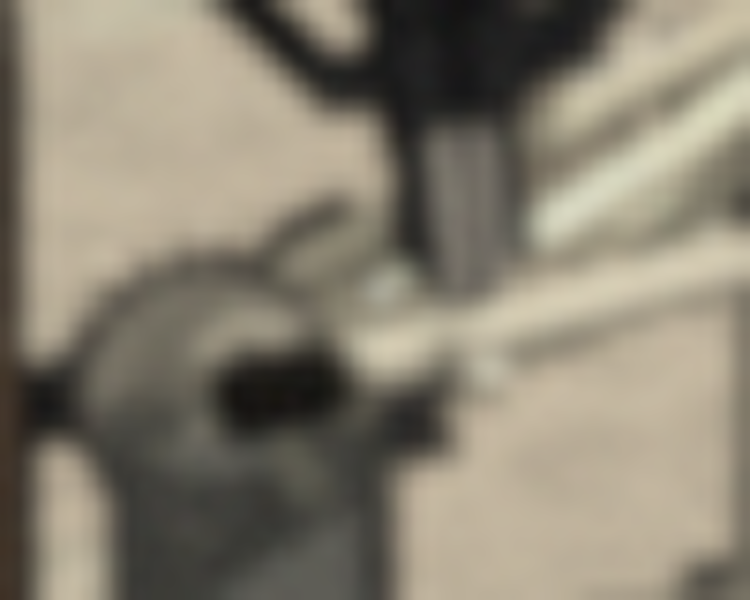

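Request:
jog_arm(dp=[[-0.0085,-0.02,-0.024],[-0.0085,-0.02,-0.024],[-0.005,0,-0.014],[-0.005,0,-0.014],[0,0,0],[0,0,0],[0,0,0],[0,0,0]], turn=[[0,0,0],[0,0,0],[0,0,0],[0,0,0],[0,0,0],[0,0,0],[0,0,0],[0,0,0]])

```text
t: 11.15
tcp_pos: [520.4, -74.5, 177.1]
tcp_rot: [[-0.323, 0.036, 0.946], [0.01, 0.999, -0.034], [-0.946, -0.002, -0.323]]
force: [0.2, -3.1, 4.4]
opening: 0.1
```

```bash
python3 look.py 11
```

```text
11.15 [520.4 -74.5 177.1] [ 0.2 -3.1  4.4] [-60.   16.6 135. ] 0.08383809645698628
```

View pics/side11z.png

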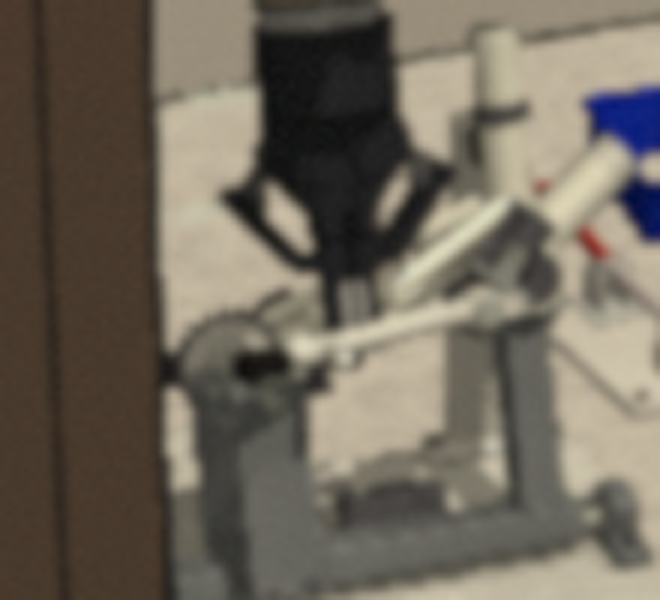

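Request:
jog_arm(dp=[[-0.005,0,-0.014],[-0.005,0,-0.014],[0,0,0],[0,0,0],[0,0,0],[0,0,0],[0,0,0],[0,0,0]], turn=[[0,0,0],[0,0,0],[0,0,0],[0,0,0],[0,0,0],[0,0,0],[0,0,0],[0,0,0]])

```text
t: 12.0
tcp_pos: [520.3, -74.6, 176.0]
tcp_rot: [[-0.318, 0.036, 0.947], [0.009, 0.999, -0.035], [-0.948, -0.003, -0.319]]
force: [0.5, -1.0, 17.7]
opening: -0.1
```

```bash
python3 -c "
from h import *
s=env.state(); print(s['tcp_pos'],s['force'],w2r(s['tcp_pos']))"
```

```text
[520.33994061 -74.63989142 175.97916038] [ 0.48529161 -0.96597719 17.65140737] [-59.64551342  16.51370853 133.87503049]
```

Request:
jog_arm(dp=[[0.05,0,0.15],[0.05,0,0.15],[0.05,-0.2,0.1],[0.05,-0.2,0.1],[0.05,-0.2,0.1],[0,-0.2,0],[0,-0.1,0],[0,0,0]], turn=[[0,0,0],[0,0,0],[0,-0.035,0],[0,-0.035,0],[0,-0.035,0],[0,0,0],[0,0,0],[0,0,0]])

```text
t: 12.8
tcp_pos: [567.2, -255.3, 288.9]
tcp_rot: [[-0.003, 0.037, 0.999], [0.014, 0.999, -0.037], [-1.0, 0.014, -0.003]]
force: [-0.7, 0.7, -0.7]
opening: 0.2
```

```bash
python3 look.py 12
python3 - <<'E'
from h import *
snap('top','top12')
a=cv2.imread('pics/top12.png')[180:260,210:310];cv2.imwrite('pics/top12z.png',cv2.resize(a,None,fx=7,fy=7,interpolation=cv2.INTER_CUBIC))
E
```

```text
12.8 [ 567.2 -255.3  288.9] [-0.7  0.7 -0.7] [ -46.  -162.4  257.9] 0.23943942079932476
```

View pics/side12z.png

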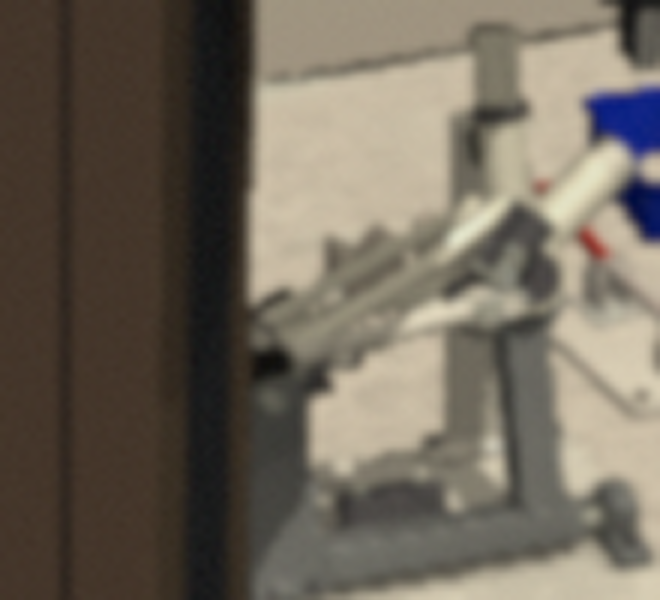

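View pics/top12z.png

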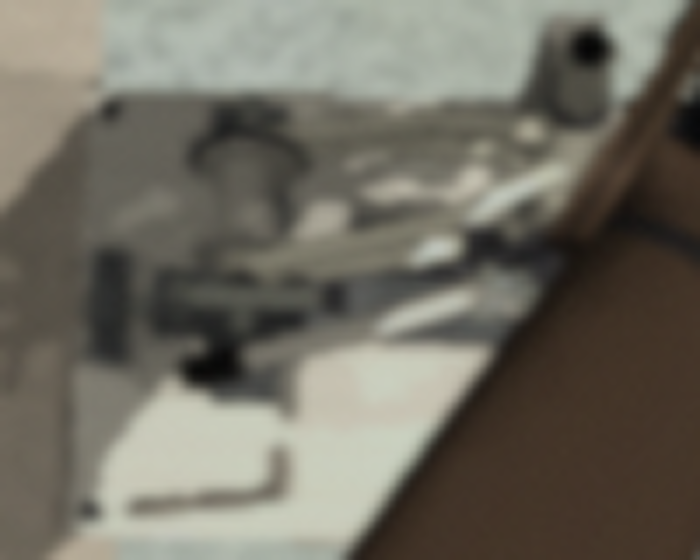

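Run:
```python
from h import *
d=np.load('pics/top12.npz')['d']
for v in (220,221,222,223,224):
    print(v,[tuple(w2r(p3('top',u,v,d[v,u])).round(0).astype(int)) for u in range(232,261,2)])
```

```text
220 [(np.int64(8), np.int64(115), np.int64(14)), (np.int64(-52), np.int64(100), np.int64(138)), (np.int64(-48), np.int64(93), np.int64(129)), (np.int64(-49), np.int64(86), np.int64(131)), (np.int64(9), np.int64(84), np.int64(15)), (np.int64(-43), np.int64(73), np.int64(120)), (np.int64(-45), np.int64(66), np.int64(126)), (np.int64(-44), np.int64(59), np.int64(124)), (np.int64(-42), np.int64(52), np.int64(119)), (np.int64(-43), np.int64(45), np.int64(123)), (np.int64(-45), np.int64(38), np.int64(127)), (np.int64(11), np.int64(31), np.int64(13)), (np.int64(9), np.int64(23), np.int64(18)), (np.int64(-48), np.int64(17), np.int64(134)), (np.int64(9), np.int64(8), np.int64(18))]
221 [(np.int64(3), np.int64(114), np.int64(16)), (np.int64(-53), np.int64(100), np.int64(130)), (np.int64(-55), np.int64(93), np.int64(135)), (np.int64(-52), np.int64(86), np.int64(130)), (np.int64(-51), np.int64(79), np.int64(129)), (np.int64(-54), np.int64(72), np.int64(135)), (np.int64(-51), np.int64(65), np.int64(128)), (np.int64(-52), np.int64(58), np.int64(131)), (np.int64(-52), np.int64(51), np.int64(132)), 
[... 1646 characters left out ...]
4(21))]
224 [(np.int64(-10), np.int64(114), np.int64(17)), (np.int64(-64), np.int64(100), np.int64(130)), (np.int64(-64), np.int64(93), np.int64(130)), (np.int64(-59), np.int64(86), np.int64(121)), (np.int64(-60), np.int64(79), np.int64(123)), (np.int64(-59), np.int64(72), np.int64(121)), (np.int64(-59), np.int64(65), np.int64(122)), (np.int64(-59), np.int64(58), np.int64(121)), (np.int64(-58), np.int64(51), np.int64(120)), (np.int64(-59), np.int64(44), np.int64(122)), (np.int64(-63), np.int64(37), np.int64(131)), (np.int64(-60), np.int64(30), np.int64(125)), (np.int64(-59), np.int64(23), np.int64(124)), (np.int64(-63), np.int64(16), np.int64(132)), (np.int64(-5), np.int64(8), np.int64(14))]
```

Request:
jog_arm(dp=[[-0.02,0.216,0],[-0.02,0.216,0],[-0.02,0.216,0],[-0.02,0.217,0],[-0.053,0,-0.2085],[-0.053,0,-0.2085],[-0.013,0,-0.038],[0,0,0]], turn=[[0,0,0],[0,0,0],[0,0.035,0],[0,0.035,0],[0,0.035,0],[0,0,0],[0,0,0],[0,0,0]])

```text
t: 13.7
tcp_pos: [526.7, -79.3, 198.2]
tcp_rot: [[-0.328, 0.035, 0.944], [0.012, 0.999, -0.032], [-0.944, 0.001, -0.329]]
force: [0.5, -0.1, -0.0]
opening: 0.0
```

```bash
python3 -c "
from h import *
s=env.state(); print(s['tcp_pos'],s['force'],w2r(s['tcp_pos']))"
```

```text
[526.73013607 -79.25173794 198.20803365] [ 0.48166051 -0.12690828 -0.02893852] [-60.65425788  12.12829766 157.02621057]
```

Request:
jog_arm(dp=[[-0.013,-0.02,-0.038],[-0.013,0,-0.038],[-0.013,0,-0.038],[0,0,0],[-0.003,0,-0.0095],[-0.003,0,-0.0095],[0,0,0],[0,0,0]], turn=[[0,0,0],[0,0,0],[0,0,0],[0,0,0],[0,0,0],[0,0,0],[0,0,0],[0,0,0]])

```text
t: 14.5
tcp_pos: [519.2, -85.1, 173.4]
tcp_rot: [[-0.324, 0.036, 0.945], [0.011, 0.999, -0.034], [-0.946, -0.001, -0.324]]
force: [1.0, -0.4, -0.9]
opening: -0.3
```

```bash
python3 -c "
from h import *
s=env.state(); print(s['tcp_pos'],s['force'],w2r(s['tcp_pos']))"
```

```text
[519.19751911 -85.10863356 173.35274898] [ 1.03618489 -0.42222631 -0.89491963] [-59.52799552   6.01140125 131.13907415]
```

Request:
jog_arm(dp=[[0.01,0,0.028],[0,0.025,0],[0,0,0],[-0.01,0,-0.028],[-0.003,0,-0.009],[-0.003,0,-0.009],[0,0,0],[0,0,0]], turn=[[0,0,0],[0,0,0],[0,0,0],[0,0,0],[0,0,0],[0,0,0],[0,0,0],[0,0,0]])

```text
t: 15.3
tcp_pos: [520.9, -79.9, 175.5]
tcp_rot: [[-0.317, 0.036, 0.948], [0.011, 0.999, -0.035], [-0.948, -0.001, -0.317]]
force: [1.3, 1.4, 16.9]
opening: 0.3
```

```bash
python3 -c "
from h import *
s=env.state(); print(s['tcp_pos'],s['force'],w2r(s['tcp_pos']))"
```

```text
[520.86066354 -79.93766266 175.49837344] [ 1.34658852  1.43019628 16.90680377] [-58.82201228  11.23740342 133.64889141]
```

Request:
jog_arm(dp=[[0.06,0,0.19],[0.06,0,0.2],[0.03,-0.2,0.15],[0.03,-0.22,0.05],[0,-0.22,0],[0,-0.2,0],[0,0,0],[0,0,0]], turn=[[0,0,0],[0,0,0],[0,-0.035,0],[0,-0.035,0],[0,-0.035,0],[0,0,0],[0,0,0],[0,0,0]])

```text
t: 16.1
tcp_pos: [553.4, -248.1, 286.8]
tcp_rot: [[-0.001, 0.036, 0.999], [0.012, 0.999, -0.036], [-1.0, 0.012, -0.001]]
force: [0.2, 0.6, -0.2]
opening: -0.1
```

Run:
```python
from h import *
D=[]
for i in range(10):
    p,d=viewer.snapshot('top'); D.append(d)
cv2.imwrite('pics/top13.png',p[:,:,::-1])
D=np.array(D); np.save('D13.npy',D); d=np.median(D,0); print(D[:,222,250].std())
for v in (221,222,223):
    Q=np.array([w2r(p3('top',u,v,d[v,u])) for u in range(235,260)]); print(v,[(int(a[1]),round(a[0]),round(a[2],1)) for a in Q[::2]])
    m=(Q[:,2]>125)&(Q[:,2]<140)&(Q[:,1]<95); print(np.polyfit(Q[m,1],Q[m,2],1))
s=env.state(); print(s['t'],s['tcp_pos'])
```

```text
3.9042578
221 [(96, -54, np.float64(133.3)), (89, -54, np.float64(133.5)), (82, -53, np.float64(132.4)), (75, -52, np.float64(131.6)), (68, -52, np.float64(130.6)), (61, -52, np.float64(130.7)), (54, -53, np.float64(133.0)), (47, -52, np.float64(132.2)), (40, -52, np.float64(132.7)), (33, -52, np.float64(132.8)), (26, -51, np.float64(132.0)), (20, -52, np.float64(134.1)), (13, -53, np.float64(135.8))]
[-2.66045696e-02  1.34097928e+02]
222 [(96, -59, np.float64(135.5)), (89, -57, np.float64(132.2)), (82, -56, np.float64(131.1)), (75, -57, np.float64(132.7)), (68, -56, np.float64(130.5)), (61, -56, np.float64(132.6)), (54, -56, np.float64(131.7)), (47, -55, np.float64(131.5)), (40, -56, np.float64(132.1)), (33, -55, np.float64(131.5)), (26, -54, np.float64(129.3)), (19, -56, np.float64(134.2)), (12, -55, np.float64(133.0))]
[-1.26886821e-02  1.32671239e+02]
223 [(96, -62, np.float64(133.4)), (89, -62, np.float64(135.3)), (82, -59, np.float64(128.3)), (75, -60, np.float64(130.3)), (68, -60, np.float64(130.6)), (61, -60, np.float64(131.4)), (54, -60, np.float64(132.0)), (47, -58, np.float64(129.5)), (40, -59, np.float64(131.9)), (33, -59, np.float64(131.0)), (26, -58, np.float64(130.7)), (19, -60, np.float64(133.8)), (12, -60, np.float64(135.8))]
[-3.23672775e-02  1.33272952e+02]
16.6 [ 554.1416842  -247.13887275  287.55697571]
```

```bash
cat > k2.py <<'E'
from h import *
W=[(38,235),(38,175),(37,156),(36,138),(34,122),(29,108),(22,96),(15,86),(7,77),(-4,68),(-16,60)]
p=None
for y,z in W:
    q=r2w([-115,y,z]); print((y,z),q.round(1),None if p is None else ((q-p)/200).round(4)); p=q
E
python3 k2.py
```

```text
(38, 235) [501.5 -52.5 289.6] None
(38, 175) [482.1 -51.8 232.8] [-0.0972  0.0034 -0.2838]
(37, 156) [475.9 -52.6 214.8] [-0.0309 -0.0039 -0.0899]
(36, 138) [470.  -53.4 197.8] [-0.0293 -0.004  -0.0851]
(34, 122) [464.8 -55.2 182.7] [-0.0263 -0.0091 -0.0757]
(29, 108) [460.1 -60.  169.4] [-0.0235 -0.0242 -0.0662]
(22, 96) [455.9 -66.9 158.1] [-0.0207 -0.0343 -0.0568]
(15, 86) [452.4 -73.8 148.6] [-0.0174 -0.0344 -0.0473]
(7, 77) [449.3 -81.7 140.1] [-0.016  -0.0395 -0.0426]
(-4, 68) [446.  -92.6 131.6] [-0.0165 -0.0545 -0.0426]
(-16, 60) [ 442.9 -104.5  124. ] [-0.0151 -0.0595 -0.0378]
```

Request:
jog_arm(dp=[[-0.0525,0.195,0.003],[-0.0525,0.195,0.003],[-0.0525,0.195,0.003],[-0.0525,0.195,0.003],[-0.0525,0.193,0.003],[-0.049,0.002,-0.142],[-0.048,0.002,-0.142],[0,0,0]], turn=[[0,0,0],[0,0,0],[0,0.035,0],[0,0.035,0],[0,0.035,0],[0,0,0],[0,0,0],[0,0,0]])

```text
t: 17.4
tcp_pos: [479.1, -50.9, 229.6]
tcp_rot: [[-0.332, 0.035, 0.943], [0.013, 0.999, -0.033], [-0.943, 0.002, -0.332]]
force: [-1.3, -0.4, -0.5]
opening: 0.0
```

```bash
python3 look.py 14
```

```text
17.4 [479.1 -50.9 229.6] [-1.3 -0.4 -0.5] [-116.8   38.8  171. ] 0.03207460463343531
```

View pics/side14z.png

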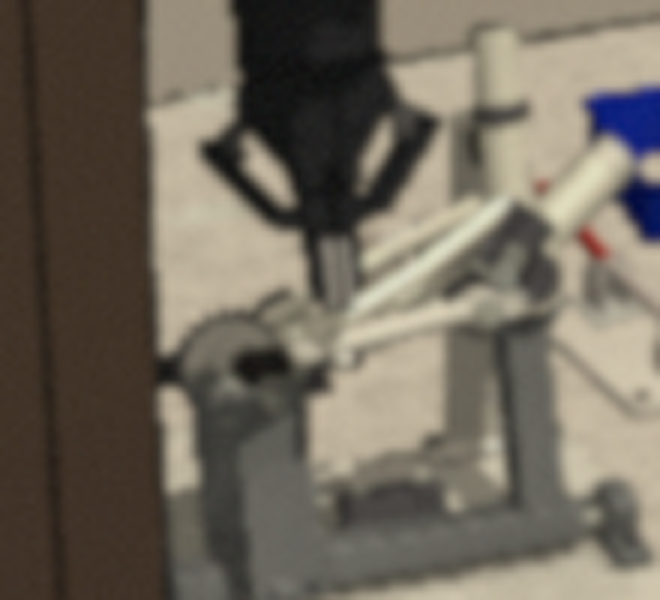

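Request:
jog_arm(dp=[[-0.03,-0.004,-0.09],[-0.029,-0.004,-0.085],[-0.026,-0.009,-0.076],[-0.0235,-0.024,-0.066],[-0.021,-0.034,-0.057],[-0.0175,-0.034,-0.047],[-0.016,-0.04,-0.043],[0,0,0]], turn=[[0,0,0],[0,0,0],[0,0,0],[0,0,0],[0,0,0],[0,0,0],[0,0,0],[0,0,0]])

```text
t: 18.25
tcp_pos: [447.9, -83.0, 139.5]
tcp_rot: [[-0.328, 0.038, 0.944], [0.012, 0.999, -0.036], [-0.945, -0.0, -0.328]]
force: [0.6, -0.1, 0.8]
opening: 0.0
```

```bash
python3 look.py 15
```

```text
18.25 [447.9 -83.  139.5] [ 0.6 -0.1  0.8] [-116.     5.6   76. ] 0.02951426324398109
```

View pics/side15z.png

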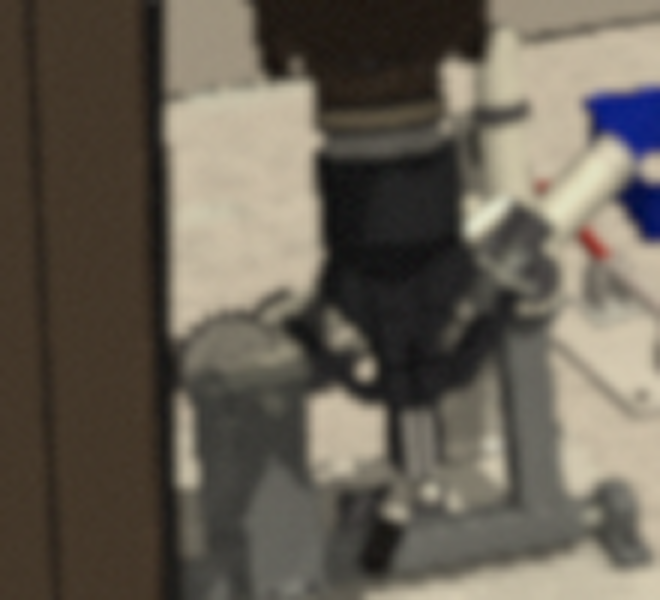

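Request:
jog_arm(dp=[[-0.016,-0.045,-0.043],[-0.016,-0.055,-0.042],[-0.015,-0.06,-0.038],[-0.012,-0.06,-0.03],[0,0,0],[0,0,0],[0,0,0],[0,0,0]], turn=[[0,0,0],[0,0,0],[0,0,0],[0,0,0],[0,0,0],[0,0,0],[0,0,0],[0,0,0]])

```text
t: 19.1
tcp_pos: [437.7, -125.6, 110.3]
tcp_rot: [[-0.324, 0.035, 0.945], [0.011, 0.999, -0.034], [-0.946, -0.0, -0.324]]
force: [0.4, -0.6, 0.2]
opening: 0.2
```

```bash
python3 look.py 16
```

```text
19.1 [ 437.7 -125.6  110.3] [ 0.4 -0.6  0.2] [-114.8  -37.3   45.6] 0.2075472495103339
```

View pics/side16z.png

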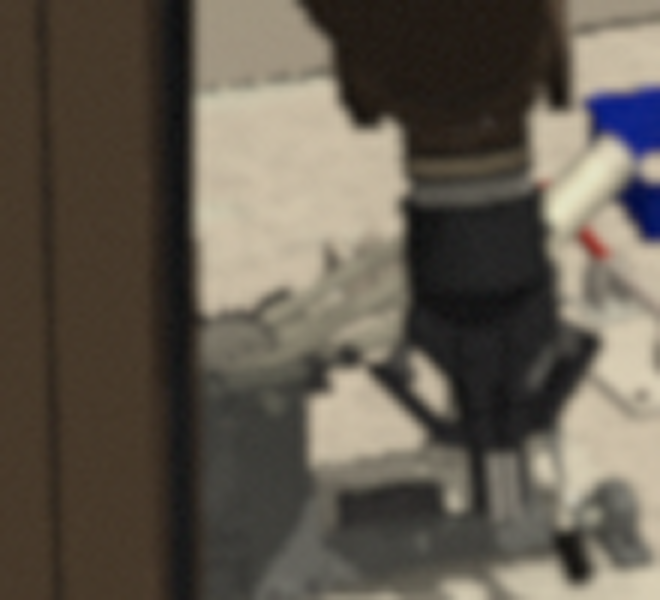

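Run:
```python
from h import *
W=[(-115,-20,240),(0,-95,345),(0,-95,252)]
p=env.state()['tcp_pos']
for w in W:
    q=r2w(w); print(w,q.round(1),((q-p)/200).round(4),np.linalg.norm(q-p)); p=q
print(env.state()['joint_pos'])
```

```text
(-115, -20, 240) [ 501.1 -110.5  294.3] [0.3167 0.0758 0.9197] 195.13448684386623
(0, -95, 345) [ 641.2 -190.5  356.4] [ 0.7005 -0.3998  0.3103] 172.84386017443606
(0, -95, 252) [ 611.1 -189.4  268.4] [-0.1506  0.0053 -0.4399] 93.0
[ -24.7968625     7.58880693  115.91512099   -7.51736387   74.13862948
 -109.59120294]
```

Retreat up, then to above the tube and open.

Request:
jog_arm(dp=[[0.0633,0.0152,0.184],[0.0633,0.0152,0.184],[0.0633,0.0152,0.184],[0.0633,0.0152,0.184],[0.0633,0.0152,0.184],[0.175,-0.1,0.078],[0.175,-0.1,0.078],[0.175,-0.1,0.078]], turn=[[0,0,0],[0,0,0],[0,0,0],[0,0,0],[0,0,0],[0,0,0],[0,0,0],[0,0,0]])

```text
t: 19.95
tcp_pos: [607.2, -170.8, 342.3]
tcp_rot: [[-0.323, 0.035, 0.946], [0.01, 0.999, -0.033], [-0.946, -0.001, -0.323]]
force: [1.3, -0.2, 0.5]
opening: -0.2
```

Request:
jog_arm(dp=[[0.175,-0.1,0.077],[0,0,0],[0,0,0],[0,0,0],[0,0,0],[0,0,0],[0,0,0],[0,0,0]], turn=[[0,0,0],[0,0,0],[0,0,0],[0,0,0],[0,0,0],[0,0,0],[0,0,0],[0,0,0]], claw=-1)

```text
t: 20.75
tcp_pos: [640.6, -190.6, 356.9]
tcp_rot: [[-0.324, 0.036, 0.946], [0.011, 0.999, -0.034], [-0.946, -0.001, -0.324]]
force: [-0.2, 0.4, 0.6]
opening: 85.3
```

Run:
```python
from h import *
s=env.state(); print(s['t'],s['tcp_pos'].round(1),s['force'].round(1),w2r(s['tcp_pos']).round(1),s['opening'],s['tcp_rot'].round(3))
snap('side','side17'); snap('top','top17')
a=cv2.imread(f'pics/side17.png');a=a[130:260,210:330]
cv2.imwrite(f'pics/side17z.png',cv2.resize(a,None,fx=4.6,fy=4.6,interpolation=cv2.INTER_CUBIC))
a=cv2.imread(f'pics/top17.png')[170:270,205:325]
cv2.imwrite(f'pics/top17z.png',cv2.resize(a,None,fx=6,fy=6,interpolation=cv2.INTER_CUBIC))
```

```text
20.75 [ 640.6 -190.6  356.9] [-0.2  0.4  0.6] [ -0.7 -95.2 345.3] 85.31584200677672 [[-0.324  0.036  0.946]
 [ 0.011  0.999 -0.034]
 [-0.946 -0.001 -0.324]]
```

View pics/side17z.png

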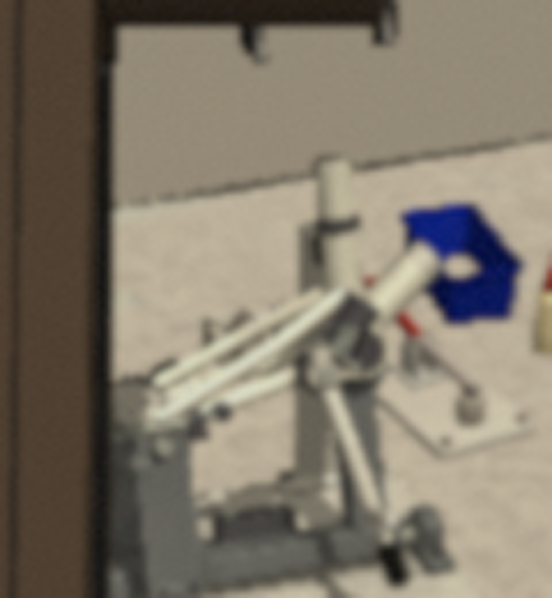

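View pics/top17z.png

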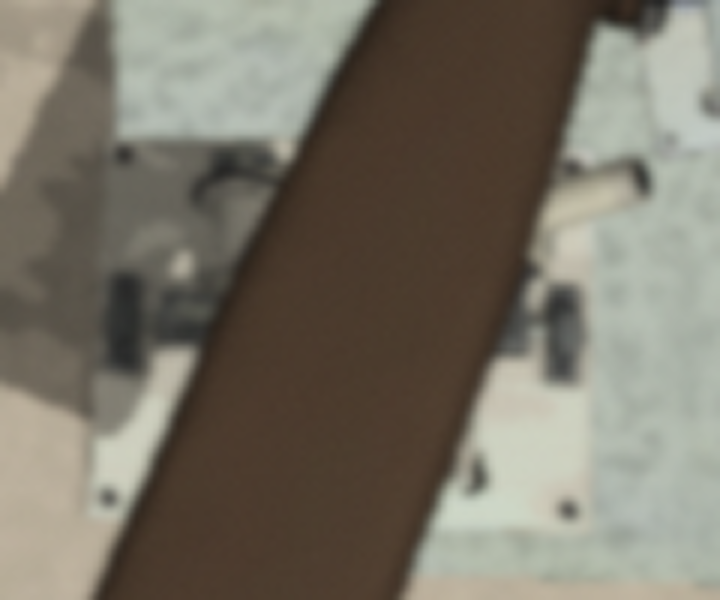

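Run:
```python
from h import *
print(onx('side',295.4,251.7,-106), onx('side',279.6,210.4,-72))
print(onx('side',222/4.6+210,408/4.6+130,-58))
```

```text
[-106.          -81.27142819   13.6916699 ] [-72.         -52.6636136  146.22508201]
[-58.          15.61424527 127.55711486]
```

Request:
jog_arm(dp=[[-0.0376,0.0013,-0.11],[-0.0376,0.0013,-0.11],[-0.0376,0.0013,-0.11],[-0.0376,0.0013,-0.11],[0,0,0],[0,0,0],[0,0,0],[0,0,0]], turn=[[0,0,0],[0,0,0],[0,0,0],[0,0,0],[0,0,0],[0,0,0],[0,0,0],[0,0,0]])

```text
t: 21.65
tcp_pos: [611.8, -190.1, 270.5]
tcp_rot: [[-0.321, 0.036, 0.946], [0.01, 0.999, -0.034], [-0.947, -0.002, -0.321]]
force: [-0.1, 0.3, 0.3]
opening: 85.3
```

Run:
```python
from h import *
s=env.state(); print(s['t'],s['tcp_pos'].round(1),s['force'].round(1),w2r(s['tcp_pos']).round(1),s['opening'],s['tcp_rot'].round(3))
snap('side','side18')
a=cv2.imread(f'pics/side18.png');a=a[110:230,220:340]
cv2.imwrite(f'pics/side18z.png',cv2.resize(a,None,fx=5,fy=5,interpolation=cv2.INTER_CUBIC))
```

```text
21.65 [ 611.8 -190.1  270.5] [-0.1  0.3  0.3] [ 1.000e-01 -9.570e+01  2.542e+02] 85.26966183690212 [[-0.321  0.036  0.946]
 [ 0.01   0.999 -0.034]
 [-0.947 -0.002 -0.321]]
```

View pics/side18z.png

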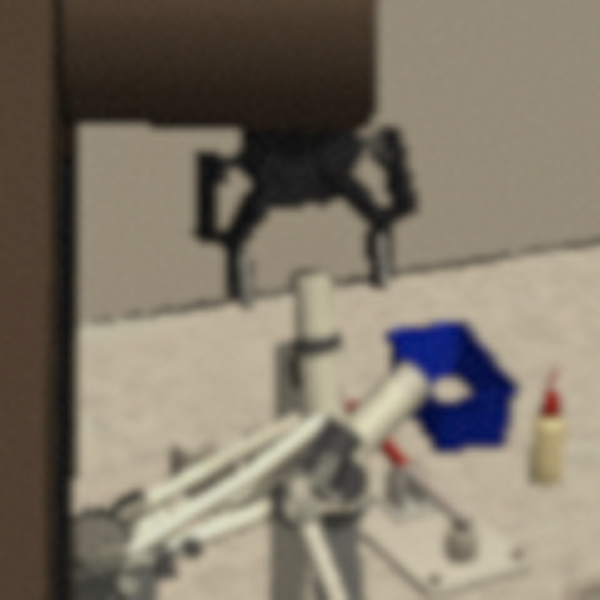

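Request:
jog_arm(dp=[[-0.01,0,-0.03],[0,0,0],[0,0,0],[0,0,0],[0,0,0],[0,0,0],[0,0,0],[0,0,0]], turn=[[0,0,0],[0,0,0],[0,0,0],[0,0,0],[0,0,0],[0,0,0],[0,0,0],[0,0,0]], claw=1)

```text
t: 22.5
tcp_pos: [608.9, -189.9, 262.6]
tcp_rot: [[-0.324, 0.036, 0.945], [0.011, 0.999, -0.034], [-0.946, -0.001, -0.324]]
force: [0.0, 0.3, 0.0]
opening: 25.7
```

Run:
```python
from h import *
s=env.state(); print(s['t'],s['tcp_pos'].round(1),s['force'].round(1),s['torque'].round(2),w2r(s['tcp_pos']).round(1),s['opening'],s['tcp_rot'].round(3))
snap('side','side19')
a=cv2.imread(f'pics/side19.png');a=a[110:230,220:340]
cv2.imwrite(f'pics/side19z.png',cv2.resize(a,None,fx=5,fy=5,interpolation=cv2.INTER_CUBIC))
p=s['tcp_pos']; r=w2r(p)
for a in (0.33,.28,.22,.16,.10,.05,.0):
    q=r2w([0,-95.5,r[2]],a); print(a,q.round(1),((q-p)/200).round(4)); p=q
```

```text
22.5 [ 608.9 -189.9  262.6] [0.  0.3 0. ] [ 0.05 -0.09  0.01] [-2.000e-01 -9.550e+01  2.459e+02] 25.72643079416941 [[-0.324  0.036  0.945]
 [ 0.011  0.999 -0.034]
 [-0.946 -0.001 -0.324]]
0.33 [ 609.1 -189.8  262.6] [ 0.0009  0.0002 -0.0003]
0.28 [ 597.4 -189.4  266.3] [-0.0586  0.0021  0.0185]
0.22 [ 583.1 -188.9  269.9] [-0.0714  0.0025  0.0182]
0.16 [ 568.6 -188.4  272.7] [-0.0724  0.0025  0.0139]
0.1 [ 554.  -187.9  274.6] [-0.0731  0.0026  0.0096]
0.05 [ 541.7 -187.5  275.5] [-0.0612  0.0021  0.0046]
0.0 [ 529.5 -187.   275.9] [-0.0614  0.0021  0.0015]
```

View pics/side19z.png

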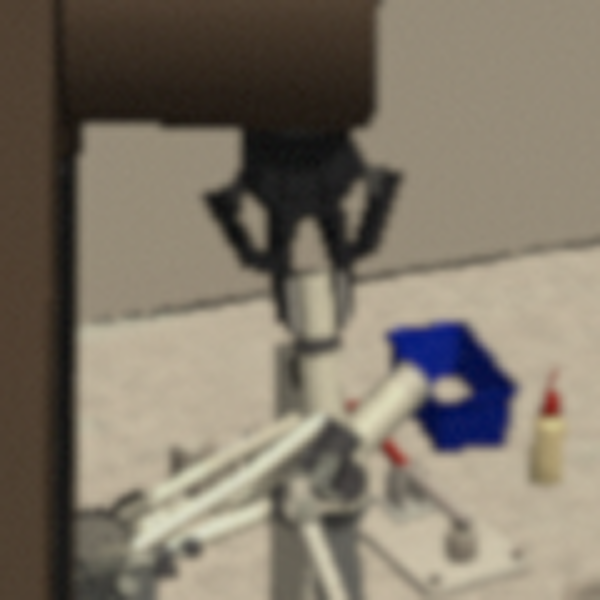

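Request:
jog_arm(dp=[[-0.024,0.0008,0.008],[-0.0242,0.0008,0.0075],[-0.0244,0.0008,0.007],[-0.0245,0.0008,0.0065],[-0.0246,0.0008,0.006],[-0.0247,0.0008,0.0054],[-0.0249,0.0008,0.005],[-0.025,0.0008,0.0044]], turn=[[-0.0002,-0.0066,0],[-0.0002,-0.0066,0],[-0.0002,-0.0066,0],[-0.0002,-0.0066,0],[-0.0002,-0.0066,0],[-0.0002,-0.0066,0],[-0.0002,-0.0066,0],[-0.0002,-0.0066,0]])

```text
t: 23.35
tcp_pos: [569.1, -188.5, 272.6]
tcp_rot: [[-0.162, 0.036, 0.986], [0.006, 0.999, -0.035], [-0.987, 0.0, -0.162]]
force: [1.3, -0.1, 0.3]
opening: 25.7
```

Run:
```python
from h import *
s=env.state(); print(s['t'],s['tcp_pos'].round(1),s['force'].round(1),s['torque'].round(2),w2r(s['tcp_pos'],0).round(1),s['opening'],s['tcp_rot'].round(3))
r=w2r(s['tcp_pos'],0); print(np.arctan2(r[0],r[2]),np.hypot(r[0],r[2]))
```

```text
23.35 [ 569.1 -188.5  272.6] [ 1.3 -0.1  0.3] [-0.08 -0.19 -0.02] [ 39.7 -95.5 242.6] 25.672785692914992 [[-0.162  0.036  0.986]
 [ 0.006  0.999 -0.035]
 [-0.987  0.    -0.162]]
0.16204232582844216 245.78872070959352
```

Request:
jog_arm(dp=[[-0.0245,0.0008,0.0038],[-0.0245,0.0008,0.0033],[-0.0245,0.0008,0.0028],[-0.0245,0.0008,0.0023],[-0.0245,0.0008,0.0017],[-0.0245,0.0008,0.0012],[-0.0245,0.0008,0.0007],[-0.0245,0.0008,0.0002]], turn=[[-0.0002,-0.0064,0],[-0.0002,-0.0064,0],[-0.0002,-0.0064,0],[-0.0002,-0.0064,0],[-0.0002,-0.0064,0],[-0.0002,-0.0064,0],[-0.0002,-0.0064,0],[-0.0002,-0.0064,0]])

```text
t: 24.15
tcp_pos: [529.9, -187.1, 275.7]
tcp_rot: [[-0.002, 0.036, 0.999], [0.002, 0.999, -0.036], [-1.0, 0.002, -0.002]]
force: [0.1, 2.6, 0.7]
opening: 25.8
```

Request:
jog_arm(dp=[[0,0,0],[0,0,0],[0,0,0],[0,0,0],[0,0,0],[0,0,0],[0,0,0],[0,0,0]], turn=[[0,0,0],[0,0,0],[0,0,0],[0,0,0],[0,0,0],[0,0,0],[0,0,0],[0,0,0]])

```text
t: 24.95
tcp_pos: [530.5, -187.1, 275.7]
tcp_rot: [[-0.003, 0.036, 0.999], [0.002, 0.999, -0.036], [-1.0, 0.002, -0.003]]
force: [-0.1, 3.3, 1.3]
opening: 25.9
```

Run:
```python
from h import *
s=env.state(); print(s['t'],s['tcp_pos'].round(1),s['force'].round(1),s['torque'].round(2),w2r(s['tcp_pos'],0).round(1),s['opening'],s['tcp_rot'].round(3))
r=w2r(s['tcp_pos'],0); print(np.arctan2(r[0],r[2]),np.hypot(r[0],r[2]))
snap('side','side20'); snap('top','top20')
a=cv2.imread(f'pics/side20.png');a=a[110:270,200:350]
cv2.imwrite(f'pics/side20z.png',cv2.resize(a,None,fx=3.7,fy=3.7,interpolation=cv2.INTER_CUBIC))
```

```text
24.95 [ 530.5 -187.1  275.7] [-0.1  3.3  1.3] [ 0.34  0.03 -0.05] [  1.  -95.6 245.7] 25.888200906172084 [[-0.003  0.036  0.999]
 [ 0.002  0.999 -0.036]
 [-1.     0.002 -0.003]]
0.004127642958629833 245.68411597213844
```

View pics/side20z.png

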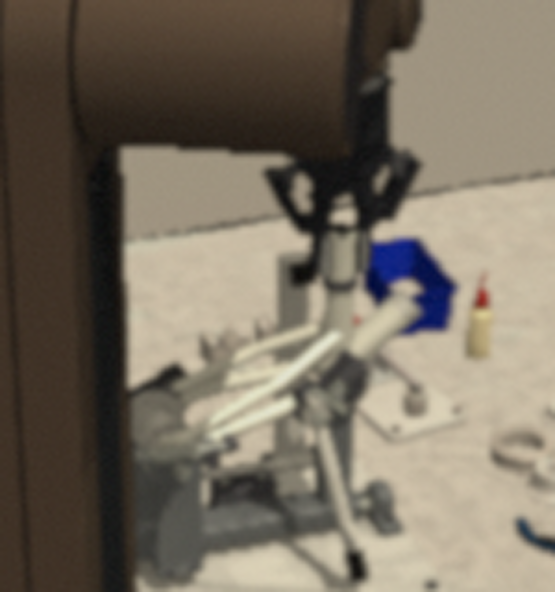

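View pics/top20.png

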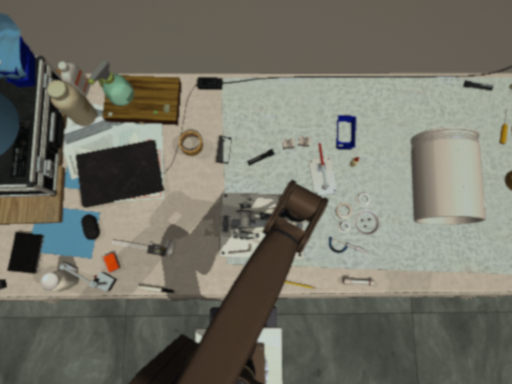

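Run:
```python
from h import *
d=np.load('pics/top20.npz')['d']
for y in (95,80,60,40,20):
    u,v=proj('top',r2w([-57,y,131],.004)); u,v=round(u),round(v)
    print(y,u,v,[w2r(p3('top',u,vv,d[vv,u]),.004).round(0) for vv in (v-1,v,v+1)])
for P in ([-106,-85,7],[-67,-60,145]): print(proj('side',r2w(P,.004)))
a=cv2.imread('pics/top20.png')[185:265,210:300];cv2.imwrite('pics/top20z.png',cv2.resize(a,None,fx=7,fy=7,interpolation=cv2.INTER_CUBIC))
```

```text
95 235 235 [array([-52.,  95., 131.]), array([-56.,  95., 133.]), array([-60.,  95., 134.])]
80 239 235 [array([-52.,  81., 131.]), array([-55.,  81., 129.]), array([-59.,  81., 130.])]
60 245 236 [array([-55.,  60., 129.]), array([-58.,  60., 131.]), array([-61.,  61., 118.])]
40 251 236 [array([-55.,  39., 137.]), array([-58.,  39., 128.]), array([-62.,  39., 134.])]
20 257 236 [array([-54.,  19., 136.]), array([-58.,  19., 134.]), array([-61.,  18., 129.])]
(np.float64(297.1789540818142), np.float64(263.45944918004983))
(np.float64(286.6862588033416), np.float64(221.8223682404566))
```

View pics/top20z.png

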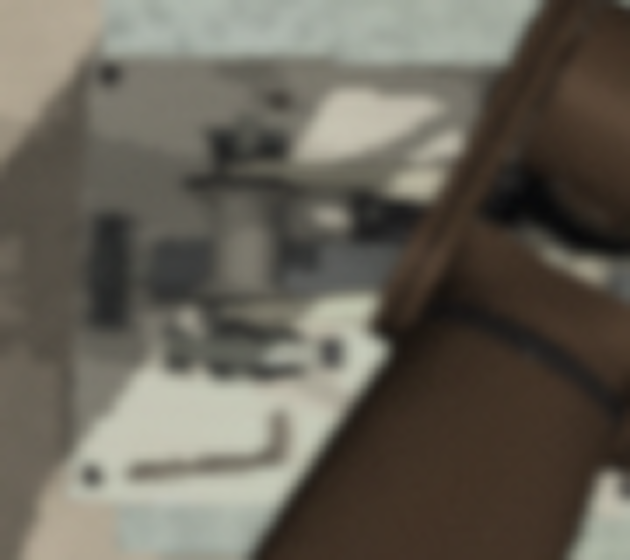

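```bash
python3 -c "
from station import env
print(env.state()['qvel'].round(2)); print(env.sign_off())"
```

```text
[ 0.1  -0.05  0.07 -0.06 -0.05 -0.  ]
the job is handed in; nothing more can be done
None
```

I closed the keeper, flipped the kickstand down and brought the frame upright, still gripping the seat tube. I handed the job in at about 25 s of the 58 s allowed. No verdict came back, so these are only my own checks:

- **Keeper:** the averaged depth image shows the bar level to about 0.03 rad (limit 0.07). It also stopped hard against a 17 N push at the tip. The depth noise is a few mm, so this is the least certain check. An earlier single depth image gave an ambiguous 0.06 rad, so I pressed it again and re-measured. Closing it took three tries: once the finger rode up onto the keeper's end with about 24 N, and once it landed in front of the tip with about 12 N.
- **Kickstand:** it snapped past centre, and the foot shows within about 1.5 pixels of where it should be at 1.75 rad.
- **Frame:** it is at about 0.004 rad from upright, off its rest, with the foot clear of the plate by its geometry. The gripper holds at 25.9 mm on the 27 mm tube, with small forces (about 3 N sideways, 1 N vertical).
- **Hub:** the grip point kept its distance from the shaft to within a fraction of a millimetre during the lift, so the hub should still be in its fork. I did not measure the hub itself.
- **Loose parts:** by eye, nothing looked out of place in the last top view, but I did not measure positions. The arm hid part of the plate, and I did not look separately for the spare screw.

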